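# Tip a tool case out of the packed row and lean it on the display easel

## Robot

A 6-joint arm with a two-finger parallel gripper is mounted at the origin on the work surface. World frame = base frame: x ahead of the robot, y to its left, z up, the work surface at z = 0. Lengths are in m, angles in rad, forces in N, time in s.
With the tool pointing down it reaches from about 0.35 to 0.85 m from the base axis. Payload 8.1 kg.
Tool frame: the origin (TCP) lies at the very end of the fingers, on their centre line; the grasp point (between the pads) lies robot.hold_point_z behind it (robot.hold_point_z is the distance from the TCP to the grasp point, in m); z points along the fingers, y is the direction in which the jaws open and shut (so a half turn about z gives the same grasp; the last joint's range is limited). The gripper opens to 93 mm and grips with 3 to 60 N. Pads are 15 mm wide; open, the fingers measure 128 mm over their backs; the gripper's body (75 mm by 188 mm) begins 65 mm behind the grasp point.
Start: joints at [1.134, 0.13, 1.488, -0, 1.523, -0.085], TCP at [0.207, 0.563, 0.219] pointing down, gripper open.
Joint ranges: [-2.96, 2.96], [-0.89, 2.26], [0.02, 2.5], [-1.34, 4.48], [0, 2.73], [-2.66, 2.66]. Speed limits (rad/s): [2.39, 2.39, 2.79, 3.14, 3.14, 3.14].

## Interface

Orientations are given as a rotation vector (axis times angle).
In Python, from plant import robot, cams gives the robot as it stands. The module is installed in compiled form; this text tells all that it offers.
- The arm moves only by the tool step_arm, never from a script. Its argument "deltas" is a list of rows, each an object with "offset": the shift along the tool's x, y, z in cm, a list of three; "roll": the turn about the tool's z in rad. In form: [{"offset": [x, y, z], "roll": roll}, ...]. A call has 1 to 12 rows; each row shifts and turns the commanded pose from where the row before left it, along the tool's axes as they then stand; what a row does not reach is not made up. A row lasts 1/8 s, in which the tool goes at most 62.5 mm and 10.7 degrees, less where a joint would pass 70% of its speed; a pose out of reach is approached as far as the arm can. A call with a gripper value outside its range is refused whole. "fingers" is the finger opening in cm, from 0 to 9.3, set as the call begins (left out, the last holds). The fingers move at their own pace and stop on an object; "grip_force" is the grip in N (left out, the last holds). Time passes only in rows, so rows that do not move let the fingers close. It gives the time, the measured TCP pose, the force and the opening at its end, in the units of the state.
- robot.read_state(): the state, without advancing time (a new reading comes with each control period).
- cams.read_camera(name): name is "scene" or "top" or "wrist"; returns a dict with "pixels" (400x640x3 uint8, red, green, blue), "fx", "fy", "cx", "cy" (pixels), "extrinsics" (4x4, takes a point from world to camera coordinates). Camera axes: x right, y down, z forward; pixel columns grow to the right and rows downward; lengths in m; the calibration is good to about 2 mm. The wrist camera is an equidistant fisheye: a pixel r from the principal point sees the ray r / f radians off the axis. A picture is of the moment at which its call begins. There is no depth.
- robot.close_job(): hands the job in, once; it reports no verdict.
Trained networks look in a picture, given as the dict that the camera call returned (one of the last four; its "shot" number tells which), for a name from the list of things; names that differ only in an ending like _2 or _b are one class to them, and where a whole thing is asked for, a point or a joint stands for the part that bears it (a point fixed in the world has none). Each returns a list of dicts, best first, with "score" (0 to 1); they miss things now and then, are a little off and sometimes report something else, mostly with a low value. They report only what shows in the picture. A call takes as long as a camera call. They do not tell look-alikes from the thing itself.
- cams.boxes_of(picture, thing): "xy" ([column, row] in pixels, amid what is visible of it).
- cams.silhouettes(picture, thing): "mask" (400x640 bool, what is visible of it) and "xy" ([column, row] in pixels, amid what is visible of it).
- cams.pinpoint(picture, thing): "xy" ([column, row] in pixels: a listed point, or the origin of a listed thing).
The state is a dict: "t": time; "q": joint angles; "dq": joint speeds; "joint_torque": joint torques, N m; "tool_pos": TCP position; "orientation": TCP orientation; "force": force on the tool from outside, world axes, zero at the start; "wrist_torque": the same for the moment, N m; "opening": finger opening in m.
Only numpy, scipy, OpenCV 4.12 (cv2) and the standard library are available. Lean on these libraries where they do the work, as an engineer would, in place of code of your own. Each camera call takes 0.05 s, during which the arm holds its last target. There are 200 camera calls.

## Task

Put the low case from the shelf on show: tip it forward out of the packed row until it leans on the front fence, then take it by its two large faces, lift it free and set it gently on the easel's ledge, the same way up, centred and square, leaning back with one large face flat against the plate. Leave the other four cases standing in their places and do not disturb the other things on the counter.

Things in the scene. Friction and masses are not known exactly. Their poses are not given: they have to be found in the camera images.
- low_case_mid (a point): the case to fetch, a closed slab-shaped moulded plastic case, dark grey as the others but the only low one: 100 x 40 x 165 mm (depth x thickness x height), smooth, in one of the three inner places of the row of five. Point at its centre, 82.5 mm above its foot. z up its height; x along its depth (latch edge at -x, to the shelf's front); y through its thickness (large faces at +-20 mm)
- low_case: the same low case, origin in the middle of its foot, same axes; 0.34 to 0.59 kg, centre of mass at its middle. Tipped forward about its lower front edge it balances at 0.55 rad (31 deg); beyond that it drops on the upper fence wire and rests there at about 0.7 rad (40 deg), its top out in front of the row with both large faces free
- case_a_mid (a point): closed moulded case like the low one but taller: 100 x 40 x 190 mm (depth x thickness x height), about 0.55 kg; one of the four that stay. Point at its centre, 95 mm above its foot; axes as low_case_mid
- case_b_mid (a point): closed moulded case like the low one but taller: 100 x 40 x 190 mm (depth x thickness x height), about 0.55 kg; one of the four that stay. Point at its centre, 95 mm above its foot; axes as low_case_mid
- case_c_mid (a point): closed moulded case like the low one but taller: 100 x 40 x 190 mm (depth x thickness x height), about 0.55 kg; one of the four that stay. Point at its centre, 95 mm above its foot; axes as low_case_mid
- case_d_mid (a point): closed moulded case like the low one but taller: 100 x 40 x 190 mm (depth x thickness x height), about 0.55 kg; one of the four that stay. Point at its centre, 95 mm above its foot; axes as low_case_mid
- shelf: fixed white steel counter shelf with the packed row. Origin on the counter under its middle; -x is its front (robot side). Floor 25 mm up, 236 (x) by 220 mm (y). Five cases stand side by side along y, 41.5 mm apart, so 1.5 mm between them; fronts at x = -50 +-3, rears at +50 +-3 mm. End plates 3 mm thick at y = +-107.5 mm, x = -35 to 115, up to 145 mm above the counter
- shelf_fence (a point): middle of the upper wire (3 mm radius, along the shelf's y, 208 mm long) of the fence along the shelf's front edge: 108 mm in front of the shelf's middle, 90 mm above the counter. Axes as the shelf's
- shelf_gap (a point): middle of the free strip of shelf floor behind the row, 25 mm above the counter and 80 mm behind the shelf's middle: 58 mm are free between the cases' rears and two low wires (tops 98 mm above the counter). Axes as the shelf's
- easel: fixed display easel of bent dark sheet steel, 90 mm wide. Origin on the counter under it; +x is the side it shows to (away from the robot), y across it. Its back plate leans back, top towards -x, 18 deg (0.314 rad) from upright; square to the plate, in front of it, is a ledge, which so falls towards the plate.
- easel_root (a point): middle of the easel's inner corner, where the plate's front face meets the ledge, 22 mm above the counter; axes as the easel's (upright, not leaning). From here, measured along plate and ledge: plate 100 mm tall, 3 mm thick; ledge 48 mm deep, then a front lip 10.5 mm high and 3 mm thick
- spray_can: bystander: upright spray can, 60 mm diameter, 185 mm high, 0.3 kg; origin at its foot; stands beside the easel
- tape_measure: bystander: tape measure, 62 x 36 x 60 mm high, on the robot's side of the easel; origin under its middle
- screw_carton: bystander: small carton of screws, 60 x 90 x 45 mm high, in front of the shelf; origin under its middle
- screwdriver: bystander: screwdriver, 190 mm long, up to 30 mm thick, lies along its x beside the easel; origin under it
Not all that is in view belongs to the job. Leave any orange look-alike of the part that bears case_d_mid alone.

How it is judged:
By the outcome, as a careful person would: the job done as asked, in the order asked, and still so for the second after the job is handed in, with the robot touching nothing.
It also fails if it takes over 67 s, if anything falls off the work surface, if the arm or the gripper's body presses on something with over 40 N, if the wrist force passes 120 N, or if a joint passes its speed limit or range.

## Working session

There is one attempt and no reset: what is moved stays moved. The work goes in short steps, Python scripts to look and compute and a tool call to move; the robot and the scene stay as the last step left them, time stands still between calls to the robot, and variables do not carry over. Pictures are saved under pics/ and viewed, about 8 in all and at most 12, crops included, and the job is handed in when it is done.

Besides the shell and the picture viewer there is one more tool, called after "Emit:" as name(argument=value, ...), one argument or row to a line, values as JSON. step_arm: Moves the arm, as the interface text tells. Its arguments: {"type":"object","properties":{"deltas":{"type":"array"},"fingers":{"type":"number"},"grip_force":{"type":"number"}},"required":["deltas"]}

```bash
mkdir -p pics; cat > h.py <<'E'
import numpy as np, cv2
from plant import robot, cams
from scipy.spatial.transform import Rotation as R
def snap(n,fn=None):
    p=cams.read_camera(n)
    if fn: cv2.imwrite('pics/'+fn,p['pixels'][:,:,::-1])
    return p
def proj(p,X):
    X=np.atleast_2d(X); E=np.array(p['extrinsics']); c=X@E[:3,:3].T+E[:3,3]
    return np.c_[p['fx']*c[:,0]/c[:,2]+p['cx'],p['fy']*c[:,1]/c[:,2]+p['cy']]
def ray(p,xy,fish=False):
    E=np.array(p['extrinsics']);u=(xy[0]-p['cx'])/p['fx'];v=(xy[1]-p['cy'])/p['fy']
    if fish:
        r=np.hypot(u,v); d=np.array([np.sin(r)*u/r,np.sin(r)*v/r,np.cos(r)]) if r>0 else np.array([0,0,1.])
    else: d=np.array([u,v,1.])
    d=E[:3,:3].T@d; return -E[:3,:3].T@E[:3,3], d/np.linalg.norm(d)
def atz(p,xy,z,fish=False):
    o,d=ray(p,xy,fish); return o+d*(z-o[2])/d[2]
def tri(rays):
    A=np.zeros((3,3));b=np.zeros(3)
    for o,d in rays:
        P=np.eye(3)-np.outer(d,d);A+=P;b+=P@o
    X=np.linalg.solve(A,b); return X,[np.linalg.norm((np.eye(3)-np.outer(d,d))@(X-o)) for o,d in rays]
E
python3 - <<'E'
from h import *
s=robot.read_state();print(s, robot.hold_point_z)
S=snap('scene','s1.png');T=snap('top','t1.png')
for n,p in(('S',S),('T',T)):
    o,_=ray(p,(320,200));print(n,o.round(3),p['fx'])
for th in 'low_case_mid low_case case_a_mid shelf shelf_fence shelf_gap easel easel_root spray_can tape_measure screw_carton screwdriver'.split():
    for n,p in(('S',S),('T',T)):
        print(th,n,[(round(d['score'],2),np.round(d['xy'],1).tolist()) for d in cams.pinpoint(p,th)][:6])
cv2.imwrite('pics/a.png',cv2.resize(np.vstack([S['pixels'],T['pixels']])[:,:,::-1],(480,600)))
E
```

```text
{'t': 0.0, 'q': array([ 1.13362564e+00,  1.31165558e-01,  1.48928140e+00,  2.21537481e-05,
        1.52298413e+00, -8.53918096e-02]), 'dq': array([ 1.27507068e-03,  8.57509869e-05, -1.08300600e-03, -1.73151673e-03,
        9.22896340e-04, -9.31379081e-04]), 'joint_torque': array([-3.40517021e-03, -5.59809387e+01, -4.91775978e+01,  7.63591100e-02,
        3.47837352e-02, -1.63655895e-04]), 'tool_pos': array([0.20646646, 0.5627532 , 0.21758365]), 'orientation': array([-5.49642823e-01, -3.09263180e+00,  2.78038485e-03]), 'force': array([-0.00973807,  0.02598679,  0.29002237]), 'wrist_torque': array([ 0.00239616,  0.00987446, -0.00383588]), 'opening': 0.0929454311780146} 0.0188
S [1.163 0.132 0.939] 464.34513272240713
T [0.415 0.015 1.253] 464.98800106978126
low_case_mid S [(0.57, [411.7, 270.3]), (0.39, [363.1, 254.6])]
low_case_mid T []
low_case S [(0.95, [227.6, 218.5])]
low_case T [(0.91, [384.2, 191.1]), (0.18, [364.3, 260.8])]
case_a_mid S []
case_a_mid T [(0.26, [252.0, 188.3])]
shelf S []
shelf T []
shelf_fence S []
shelf_fence T [(0.57, [387.3, 230.7]), (0.38, [245.2, 233.8]), (0.18, [378.2, 163.6])]
shelf_gap S [(0.58, [214.7, 244.6])]
shelf_gap T [(0.59, [380.1, 162.6])]
easel S [(0.69, [366.2, 255.4]), (0.46, [412.6, 269.7])]
easel T [(0.63, [256.3, 180.4])]
easel_root S [(0.97, [366.1, 244.7])]
easel_root T [(0.76, [250.6, 187.6])]
spray_can S [(0.72, [414.4, 269.8])]
spray_can T [(0.76, [211.5, 173.6])]
tape_measure S [(0.9, [379.2, 203.2])]
tape_measure T [(0.79, [244.9, 235.1])]
screw_carton S [(0.8, [258.8, 168.1])]
screw_carton T [(0.87, [361.8, 257.6]), (0.16, [379.0, 163.6])]
screwdriver S [(0.71, [327.4, 249.4])]
screwdriver T [(0.97, [286.7, 180.4])]
```

View pics/s1.png

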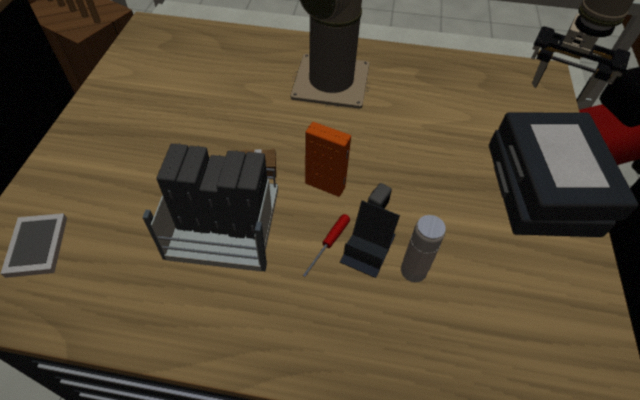

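View pics/t1.png

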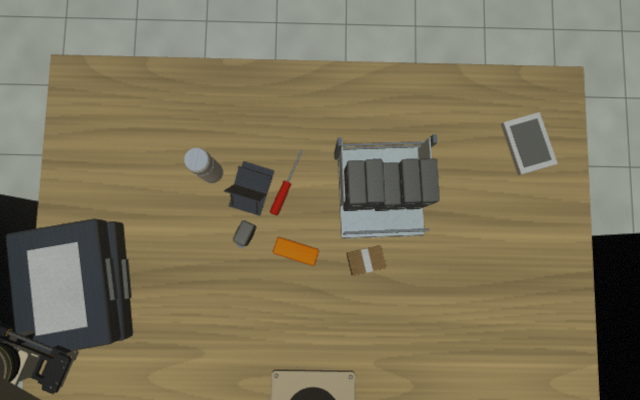

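The low case is the middle one of five: top view about (392,184), scene about (213,190). The easel is at (250,188) in top, the can left of it, the screwdriver between it and the shelf, and the orange decoy stands apart. Next I zoom in to get precise poses.

```bash
python3 - <<'E'
from h import *
S=snap('scene');T=snap('top')
a=cv2.resize(T['pixels'][130:245,180:445],None,fx=3,fy=3,interpolation=cv2.INTER_CUBIC)
b=cv2.resize(S['pixels'][135:285,140:445],None,fx=2.6,fy=2.6*0.6,interpolation=cv2.INTER_CUBIC)
a=cv2.convertScaleAbs(a,alpha=1.6,beta=20)
b=cv2.convertScaleAbs(b,alpha=1.6,beta=20)
w=795;b=cv2.resize(b,(w,240));
cv2.imwrite('pics/c1.png',np.vstack([a,b])[:,:,::-1])
for p,n in((S,'S'),(T,'T')):
    for th in ('shelf','easel','case_a_mid','low_case','spray_can','screwdriver'):
        for d in cams.silhouettes(p,th)[:5]:
            m=d['mask'].astype(np.uint8);r=cv2.minAreaRect(cv2.findNonZero(m));print(n,th,round(d['score'],2),np.round(d['xy']),m.sum(),np.round(cv2.boxPoints(r),0).tolist())
E
```

```text
S shelf 0.73 [216. 197.] 1314 [[198.0, 154.0], [224.0, 154.0], [226.0, 233.0], [200.0, 234.0]]
S shelf 0.69 [210. 243.] 4967 [[138.0, 257.0], [150.0, 154.0], [279.0, 169.0], [268.0, 271.0]]
S easel 0.56 [370. 240.] 2619 [[338.0, 264.0], [361.0, 200.0], [401.0, 214.0], [379.0, 278.0]]
S easel 0.41 [215. 239.] 5153 [[138.0, 202.0], [273.0, 166.0], [298.0, 261.0], [163.0, 297.0]]
S case_a_mid 0.59 [176. 185.] 1591 [[154.0, 144.0], [187.0, 142.0], [191.0, 230.0], [159.0, 232.0]]
S low_case 0.58 [213. 194.] 1312 [[198.0, 154.0], [223.0, 154.0], [225.0, 232.0], [200.0, 233.0]]
S spray_can 0.92 [422. 244.] 1906 [[396.0, 275.0], [420.0, 209.0], [449.0, 220.0], [425.0, 286.0]]
S screwdriver 0.6 [334. 232.] 480 [[303.0, 273.0], [340.0, 210.0], [351.0, 217.0], [314.0, 280.0]]
T shelf 0.94 [382. 212.] 4239 [[334.0, 138.0], [436.0, 135.0], [439.0, 235.0], [338.0, 238.0]]
T shelf 0.38 [254. 187.] 1721 [[221.0, 203.0], [237.0, 157.0], [275.0, 170.0], [260.0, 216.0]]
T easel 0.84 [251. 186.] 1722 [[220.0, 204.0], [234.0, 158.0], [275.0, 170.0], [261.0, 216.0]]
T easel 0.15 [280. 196.] 324 [[269.0, 211.0], [297.0, 149.0], [306.0, 153.0], [278.0, 215.0]]
T case_a_mid 0.69 [429. 182.] 803 [[410.0, 208.0], [421.0, 156.0], [446.0, 161.0], [435.0, 213.0]]
T case_a_mid 0.49 [380. 211.] 4185 [[334.0, 138.0], [437.0, 134.0], [441.0, 234.0], [338.0, 238.0]]
T low_case 0.93 [395. 188.] 741 [[377.0, 209.0], [384.0, 161.0], [404.0, 164.0], [398.0, 212.0]]
T low_case 0.52 [252. 184.] 1706 [[221.0, 203.0], [236.0, 156.0], [276.0, 170.0], [260.0, 216.0]]
T spray_can 0.88 [203. 165.] 905 [[179.0, 161.0], [195.0, 142.0], [228.0, 168.0], [212.0, 188.0]]
T spray_can 0.67 [381. 211.] 4172 [[334.0, 139.0], [438.0, 134.0], [443.0, 234.0], [339.0, 239.0]]
T spray_can 0.3 [366. 259.] 838 [[346.0, 251.0], [381.0, 244.0], [386.0, 269.0], [351.0, 276.0]]
T screwdriver 0.85 [282. 195.] 273 [[271.0, 211.0], [284.0, 179.0], [291.0, 182.0], [278.0, 214.0]]
```

View pics/c1.png

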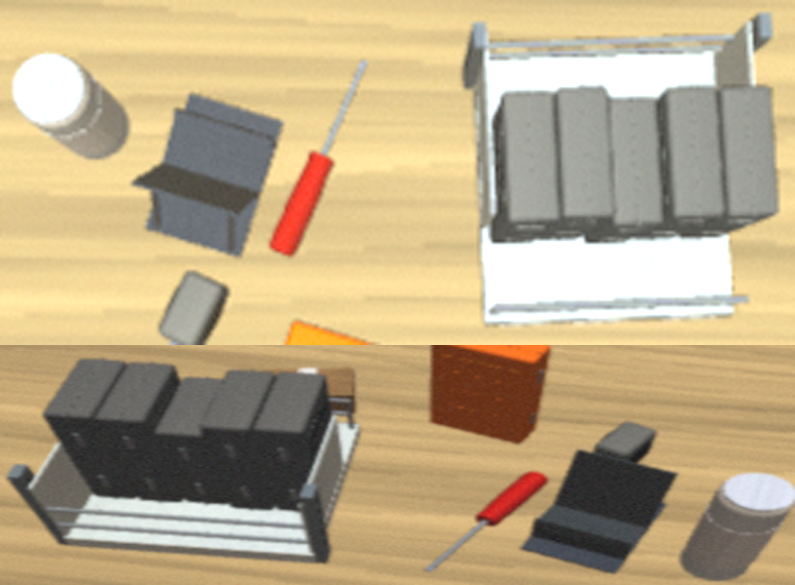

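```bash
python3 - <<'E'
from h import *
from scipy.optimize import least_squares
S=snap('scene');T=snap('top')
c=lambda u,v:(180+u/3,130+v/3)
d=lambda u,v:(140+u/2.607,135+(v-345)/1.6)
obsT=[((-.118,.11,.025),c(485,323)),((-.118,-.11,.025),c(733,316)),((.05,.103,.215),c(503,92)),((.05,-.103,.215),c(770,88)),((-.05,-.103,.215),c(775,213)),((-.05,.103,.215),c(503,222)),
 ((.05,.02,.19),c(608,98)),((.05,-.02,.19),c(660,98)),((-.05,-.02,.19),c(664,224)),((-.05,.02,.19),c(610,224)),((-.108,-.104,.09),c(747,298))]
obsS=[((.118,-.11,.0),d(62,545)),((.118,.11,.0),d(322,560)),((.05,-.02,.19),d(157,432)),((.05,.02,.19),d(205,435))]
def res(q,oT,oS):
    r=[]
    for p,o in((T,oT),(S,oS)):
        X=np.array([a for a,_ in o]);cc,s=np.cos(q[2]),np.sin(q[2])
        W=np.c_[q[0]+cc*X[:,0]-s*X[:,1],q[1]+s*X[:,0]+cc*X[:,1],X[:,2]]
        r.append(proj(p,W)-np.array([b for _,b in o]))
    return np.vstack(r)
f=least_squares(lambda q:res(q,obsT,obsS).ravel(),[.5,-.18,0],loss='soft_l1')
print('shelf',f.x.round(4));print(res(f.x,obsT,obsS).round(1).tolist())
a=.314;P=lambda t,n,y:(n*np.cos(a)-t*np.sin(a),y,.022+t*np.cos(a)+n*np.sin(a))
eT=[(P(0,.048,.045),c(178,112)),(P(0,.048,-.045),c(272,142)),(P(0,0,.045),c(165,165)),(P(0,0,-.045),c(262,192)),(P(.1,0,.045),c(134,183)),(P(.1,0,-.045),c(250,210)),((0,0,.022),(250.6,187.6)),((0,0,0),(256.3,180.4))][:7]
eS=[((0,0,.022),(366.1,244.7)),(P(.1,0,-.045),d(575,450)),(P(.1,0,.045),d(676,474))]
g=least_squares(lambda q:res(q,eT,eS).ravel(),[.45,.2,-.3],loss='soft_l1')
print('easel root',g.x.round(4));print(res(g.x,eT,eS).round(1).tolist())
for th,z,a1,b1 in(('can',0,(211.5,173.6),(414.4,269.8)),('tape',0,(244.9,235.1),(379.2,203.2)),('carton',0,(361.8,257.6),(258.8,168.1)),('sd',0,(286.7,180.4),(327.4,249.4))):
    print(th,atz(T,a1,0).round(3),atz(S,b1,0).round(3))
E
```

```text
shelf [ 0.5744 -0.1709  0.0579]
[[-0.6, 0.2], [-0.2, -0.8], [-1.2, 0.6], [0.0, -1.5], [1.4, 0.5], [0.9, 1.1], [-1.5, -0.7], [-1.7, -1.3], [-0.4, -0.6], [0.3, 0.1], [-1.1, 0.4], [2.5, -1.1], [-2.5, 0.3], [-2.6, -0.9], [-1.8, -0.7]]
easel root [ 0.5774  0.1745 -0.2732]
[[-0.4, -0.9], [0.8, -1.2], [-0.4, -1.4], [-0.5, -0.7], [-0.1, -1.0], [-3.8, 0.5], [0.1, 0.8], [1.6, -4.4], [-1.8, -1.3], [-2.1, -1.6]]
can [0.619 0.285 0.   ] [0.622 0.289 0.   ]
tape [0.454 0.189 0.   ] [0.449 0.193 0.   ]
carton [ 0.399 -0.126  0.   ] [ 0.393 -0.132  0.   ]
sd [0.604 0.08  0.   ] [0.606 0.085 0.   ]
```

Emit:
step_arm(
  deltas=[
    {"offset": [0, 0, -4], "roll": 0.18},
    {"offset": [0, 0, -4], "roll": 0.18},
    {"offset": [0, 0, -2], "roll": 0.18},
    {"offset": [0, 0, 0], "roll": 0.18},
    {"offset": [0, 0, 0], "roll": 0.18},
    {"offset": [0, 0, 0], "roll": 0.18},
    {"offset": [0, 0, 0], "roll": 0.18},
    {"offset": [0, 0, 0], "roll": 0.18},
    {"offset": [0, 0, 0], "roll": 0.18},
    {"offset": [0, 0, 0], "roll": 0.18},
    {"offset": [0, 0, 0], "roll": 0.18},
    {"offset": [0, 0, 0], "roll": 0.18},
  ],
  fingers=0,
)

```text
t: 3.6
tool_pos: [0.2067, 0.5632, 0.3186]
orientation: [2.99, 0.964, -0.0]
force: [-0.1, 1.5, 0.2]
opening: 0.0004
```

Emit:
step_arm(
  deltas=[
    {"offset": [0, 0, 0], "roll": 0.18},
    {"offset": [0, 0, 0], "roll": 0.18},
    {"offset": [0, 0, 0], "roll": 0.18},
    {"offset": [0, 0, 0], "roll": 0.03},
  ],
)

```text
t: 4.1
tool_pos: [0.2068, 0.5633, 0.3186]
orientation: [3.14, 0.093, 0.0]
force: [-0.7, 0.1, -0.2]
opening: 0.0006
```

```bash
cat >> h.py <<'E'
def go(x,y,z,yaw=None,s=None):
    "tool-frame offset in cm to world TCP target, and roll to have tool y at yaw (deg)"
    s=s or robot.read_state();M=R.from_rotvec(s['orientation']).as_matrix()
    cur=np.degrees(np.arctan2(M[1,1],M[0,1]))
    print('t',round(s['t'],2),'tcp',s['tool_pos'].round(4),'yaw_y',cur.round(2),'tilt',M[:,2].round(3),'F',s['force'].round(2),'open',round(s['opening'],4),'q',s['q'].round(2))
    print('offset cm',(M.T@(np.array([x,y,z])-s['tool_pos'])*100).round(2),'roll',None if yaw is None else round(-np.radians((yaw-cur+180)%360-180),3))
E
python3 -c "
from h import *
go(.654,-.166,.32,-86.7)"
```

```text
t 4.1 tcp [0.2068 0.5633 0.3186] yaw_y -86.6 tilt [ 0. -0. -1.] F [-0.67  0.06 -0.23] open 0.0006 q [ 1.13  0.11  1.33 -0.    1.7   2.64]
offset cm [40.32 75.45 -0.14] roll 0.002
```

Emit:
step_arm(
  deltas=[
    {"offset": [2.24, 4.19, 0], "roll": 0},
    {"offset": [2.24, 4.19, 0], "roll": 0},
    {"offset": [2.24, 4.19, 0], "roll": 0},
    {"offset": [2.24, 4.19, 0], "roll": 0},
    {"offset": [2.24, 4.19, 0], "roll": 0},
    {"offset": [2.24, 4.19, 0], "roll": 0},
    {"offset": [2.24, 4.19, 0], "roll": 0},
    {"offset": [2.24, 4.19, 0], "roll": 0},
    {"offset": [2.24, 4.19, 0], "roll": 0},
    {"offset": [2.24, 4.19, 0], "roll": 0},
    {"offset": [2.24, 4.19, 0], "roll": 0},
    {"offset": [2.24, 4.19, 0], "roll": 0},
  ],
)

```text
t: 5.6
tool_pos: [0.5058, 0.076, 0.3189]
orientation: [-3.14, -0.1, -0.001]
force: [1.0, 0.1, 0.7]
opening: -0.0
```

Emit:
step_arm(
  deltas=[
    {"offset": [2.24, 4.19, 0], "roll": 0},
    {"offset": [2.24, 4.19, 0], "roll": 0},
    {"offset": [2.24, 4.19, 0], "roll": 0},
    {"offset": [2.24, 4.19, 0], "roll": 0},
    {"offset": [2.24, 4.19, 0], "roll": 0},
    {"offset": [2.24, 4.19, 0], "roll": 0},
    {"offset": [0, 0, 0], "roll": 0},
  ],
)

```text
t: 6.48
tool_pos: [0.6546, -0.1686, 0.3162]
orientation: [-3.14, -0.094, 0.004]
force: [-0.3, 0.3, 0.1]
opening: 0.0001
```

```bash
python3 - <<'E'
from h import *
go(.654,-.166,.32,-86.7)
W=snap('wrist','w1.png');print(W['fx'],W['cx'],W['cy'],ray(W,(320.1,200),1))
o=[(n,round(d['score'],2),np.round(d['xy'],1).tolist()) for n in('low_case','low_case_mid','case_a_mid','shelf_gap','shelf_fence') for d in cams.pinpoint(W,n)[:5]];print(o)
E
```

```text
t 6.47 tcp [ 0.6546 -0.1686  0.3162] yaw_y -86.58 tilt [-0.003  0.    -1.   ] F [-0.28  0.26  0.06] open 0.0001 q [-0.33  0.33  1.09 -0.    1.73  1.18]
offset cm [-0.04 -0.26 -0.38] roll 0.002
309.70691628693146 316.7046277977931 201.17354990962815 (array([ 0.72276583, -0.1648998 ,  0.48165827]), array([-0.245192  , -0.02521123, -0.96914667]))
[('low_case', 0.9, [312.4, 218.6]), ('low_case', 0.69, [119.5, 202.0]), ('low_case', 0.29, [174.5, 189.7]), ('shelf_gap', 0.67, [312.4, 168.3])]
```

View pics/w1.png

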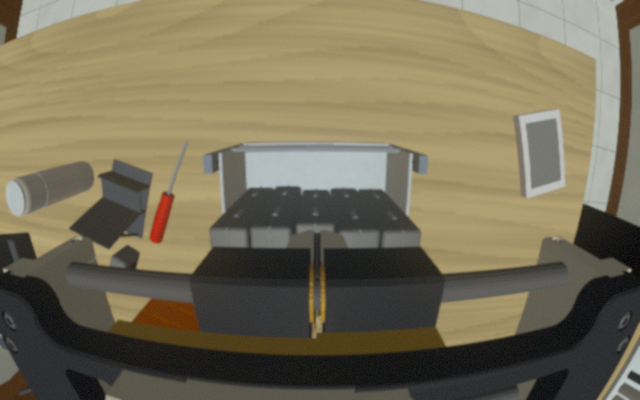

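The wrist view shows the five rear faces at (215–418, 190–250), with the low case behind the closed fingers. The gap strip is free. I zoom in to read the edges.

```bash
python3 - <<'E'
import cv2
i=cv2.imread('pics/w1.png')[140:255,200:435]
i=cv2.convertScaleAbs(cv2.resize(i,None,fx=3.4,fy=3.4,interpolation=cv2.INTER_CUBIC),alpha=2,beta=10)
cv2.imwrite('pics/w1c.png',i)
E
```

```text
(no output)
```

View pics/w1c.png

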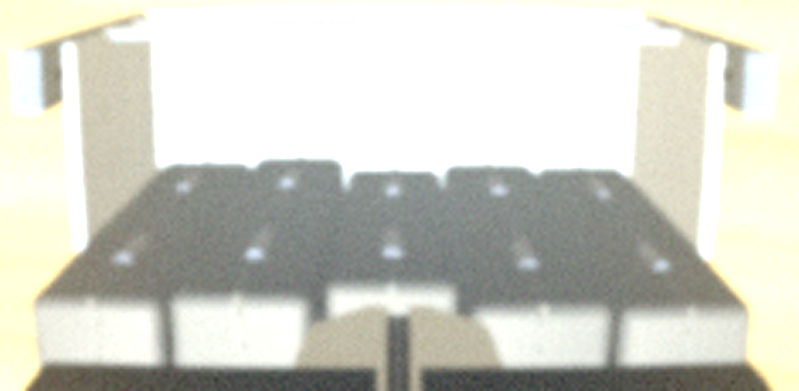

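```bash
python3 - <<'E'
from h import *
W=snap('wrist')
c=lambda u,v:(200+u/3.4,140+v/3.4)
yaw=.058
for n,u,v,z in[('L',38,298,.215),('s1',167,298,.215),('s4',615,308,.215),('R',746,308,.215),('lowL',328,289,.19),('lowR',457,289,.19),('fL',152,172,.025),('f2',252,165,.025),('f3',345,178,.025),('f4',441,178,.025),('f5',536,172,.025),('fR',632,172,.025),('endL',152,120,.025),('endR',638,120,.025)]:
    X=atz(W,c(u,v),z,1);d=X[:2]-[.5744,-.1709];cc,s=np.cos(yaw),np.sin(yaw)
    print(n,X.round(4),'shelf',(cc*d[0]+s*d[1]).round(4),(-s*d[0]+cc*d[1]).round(4))
E
```

```text
L [ 0.6206 -0.0652  0.215 ] shelf 0.0523 0.1028
s1 [ 0.6236 -0.1031  0.215 ] shelf 0.0531 0.0648
s4 [ 0.6285 -0.2267  0.215 ] shelf 0.0508 -0.0589
R [ 0.6303 -0.2652  0.215 ] shelf 0.0503 -0.0974
lowL [ 0.6209 -0.1464  0.19  ] shelf 0.0478 0.0218
lowR [ 0.6233 -0.1845  0.19  ] shelf 0.048 -0.0164
fL [ 0.6149 -0.0555  0.025 ] shelf 0.0471 0.1129
f2 [ 0.6208 -0.1016  0.025 ] shelf 0.0504 0.0665
f3 [ 0.6174 -0.1438  0.025 ] shelf 0.0445 0.0246
f4 [ 0.6201 -0.1867  0.025 ] shelf 0.0447 -0.0184
f5 [ 0.6257 -0.2293  0.025 ] shelf 0.0478 -0.0612
fR [ 0.6287 -0.2735  0.025 ] shelf 0.0482 -0.1056
endL [ 0.6389 -0.0551  0.025 ] shelf 0.0711 0.1118
endR [ 0.6527 -0.2737  0.025 ] shelf 0.0722 -0.1071
```

```bash
python3 -c "
from h import *
go(.6541,-.1636,.172,-86.7)"
```

```text
t 6.83 tcp [ 0.6542 -0.1644  0.3196] yaw_y -86.47 tilt [ 0.001 -0.    -1.   ] F [-0.29  0.31  0.35] open 0.0006 q [-0.32  0.32  1.09  0.    1.73  1.19]
offset cm [-0.02 -0.08 14.76] roll 0.004
```

Emit:
step_arm(
  deltas=[
    {"offset": [0, -0.1, 3.7], "roll": 0},
    {"offset": [0, 0, 3.7], "roll": 0},
    {"offset": [0, 0, 3.7], "roll": 0},
    {"offset": [0, 0, 3.7], "roll": 0},
    {"offset": [0, 0, 0], "roll": 0},
    {"offset": [0, 0, 0], "roll": 0},
  ],
)

```text
t: 7.58
tool_pos: [0.6549, -0.1643, 0.1728]
orientation: [3.139, 0.095, 0.003]
force: [-0.3, -0.5, 1.0]
opening: 0.0007
```

Emit:
step_arm(
  deltas=[
    {"offset": [-1, 0, 0], "roll": 0},
    {"offset": [-1, 0, 0], "roll": 0},
    {"offset": [-0.5, 0, 0], "roll": 0},
    {"offset": [-0.5, 0, 0], "roll": 0},
    {"offset": [-0.5, 0, 0], "roll": 0},
    {"offset": [-0.5, 0, 0], "roll": 0},
    {"offset": [0, 0, 0], "roll": 0},
  ],
)

```text
t: 8.45
tool_pos: [0.6139, -0.1669, 0.1705]
orientation: [-3.14, -0.094, 0.001]
force: [1.0, -0.5, 2.1]
opening: 0.0008
```

```bash
python3 - <<'E'
from h import *
go(.6541,-.1636,.172,-86.7)
W=snap('wrist');S=snap('scene')
a=cv2.resize(W['pixels'][140:290,200:435],(470,300));b=cv2.resize(S['pixels'][120:280,140:300],(320,300))
cv2.imwrite('pics/p2.png',cv2.convertScaleAbs(np.hstack([a,b])[:,:,::-1],alpha=1.8,beta=10))
E
```

```text
t 8.45 tcp [ 0.6139 -0.1669  0.1705] yaw_y -86.59 tilt [-0.  0. -1.] F [ 0.98 -0.52  2.11] open 0.0008 q [-0.35  0.25  1.44 -0.    1.45  1.17]
offset cm [ 4.04 -0.09 -0.15] roll 0.002
```

View pics/p2.png

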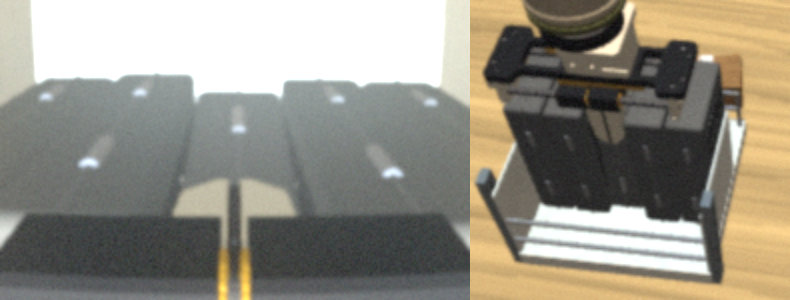

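Fingers are centred on the low case, which has begun to tip; the neighbours stand. I continue the push.

Emit:
step_arm(
  deltas=[
    {"offset": [-0.6, 0, 0], "roll": 0},
    {"offset": [-0.6, 0, 0], "roll": 0},
    {"offset": [-0.6, 0, 0], "roll": 0},
    {"offset": [-0.6, 0, 0], "roll": 0},
    {"offset": [-0.6, 0, 0], "roll": 0},
    {"offset": [-0.6, 0, 0], "roll": 0},
    {"offset": [0, 0, 0], "roll": 0},
  ],
)

```text
t: 9.43
tool_pos: [0.5775, -0.169, 0.1702]
orientation: [-3.14, -0.093, 0.002]
force: [0.3, 0.1, -0.4]
opening: 0.0004
```

Emit:
step_arm(
  deltas=[
    {"offset": [-0.5, 0, 0], "roll": 0},
    {"offset": [-0.5, 0, 0], "roll": 0},
    {"offset": [-0.5, 0, 0], "roll": 0},
    {"offset": [-0.5, 0, 0], "roll": 0},
    {"offset": [-0.4, 0, 0], "roll": 0},
    {"offset": [0, 0, 0], "roll": 0},
    {"offset": [0, 0, 0], "roll": 0},
  ],
)

```text
t: 10.3
tool_pos: [0.5545, -0.1705, 0.1707]
orientation: [-3.14, -0.094, -0.0]
force: [-0.1, 0.5, -0.2]
opening: 0.0008
```

```bash
python3 - <<'E'
from h import *
go(.6541,-.1636,.172,-86.7)
W=snap('wrist');S=snap('scene');T=snap('top')
a=cv2.resize(W['pixels'][140:290,200:435],(380,240));b=cv2.resize(S['pixels'][120:280,140:300],(300,240))
c=cv2.resize(T['pixels'][130:280,320:470],(240,240))
cv2.imwrite('pics/p3.png',cv2.convertScaleAbs(np.hstack([a,b[:,:180],c])[:,:,::-1],alpha=1.8,beta=10))
E
```

```text
t 10.3 tcp [ 0.5545 -0.1705  0.1707] yaw_y -86.58 tilt [ 0.  0. -1.] F [-0.09  0.51 -0.19] open 0.0008 q [-0.39  0.1   1.61  0.    1.43  1.12]
offset cm [ 9.99 -0.09 -0.13] roll 0.002
```

View pics/p3.png

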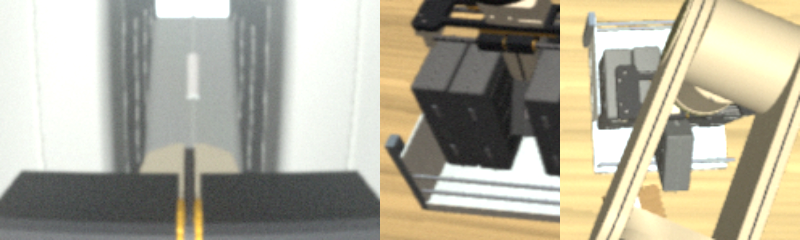

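Case is tipped onto the fence (top crop ~ (677,160)) with zero force on the finger. I rise, open and look.

Emit:
step_arm(
  deltas=[
    {"offset": [0, 0, -3], "roll": 0},
    {"offset": [0, 0, -4], "roll": 0},
    {"offset": [0, 0, -4], "roll": 0},
    {"offset": [0, 0, -4], "roll": 0},
    {"offset": [-3, 0, 0], "roll": 0},
    {"offset": [-3, 0, 0], "roll": 0},
    {"offset": [-3, 0, 0], "roll": 0},
    {"offset": [0, 0, 0], "roll": 0},
    {"offset": [0, 0, 0], "roll": 0},
  ],
  fingers=9.3,
)

```text
t: 11.58
tool_pos: [0.465, -0.1759, 0.3208]
orientation: [3.14, 0.094, 0.001]
force: [0.7, 0.1, 0.4]
opening: 0.086
```

```bash
python3 - <<'E'
from h import *
go(.466,-.1745,.145,-86.7)
W=snap('wrist');S=snap('scene')
P=np.array([[a,0,z] for a,z in((-.156,.151),(-.080,.2156),(-.05,.025),(.026,.089))])
a=cv2.resize(W['pixels'][170:400,200:435],(500,490));b=cv2.resize(S['pixels'][100:280,140:260],(300,490))
cv2.imwrite('pics/p4.png',cv2.convertScaleAbs(np.hstack([a,b])[:,:,::-1],alpha=1.8,beta=10))
for n in('low_case','low_case_mid'):
  for p in(W,S): print(n,[(round(d['score'],2),np.round(d['xy'],1)) for d in cams.pinpoint(p,n)[:4]])
E
```

```text
t 11.57 tcp [ 0.465  -0.1759  0.3208] yaw_y -86.58 tilt [ 0.001 -0.    -1.   ] F [0.72 0.09 0.39] open 0.086 q [-0.46 -0.17  1.6   0.    1.71  1.05]
offset cm [ 0.09 -0.14 17.58] roll 0.002
low_case [(0.94, array([317.3, 102.1])), (0.69, array([120.6, 162.7]))]
low_case [(0.73, array([224.5, 205.7]))]
low_case_mid []
low_case_mid []
```

View pics/p4.png

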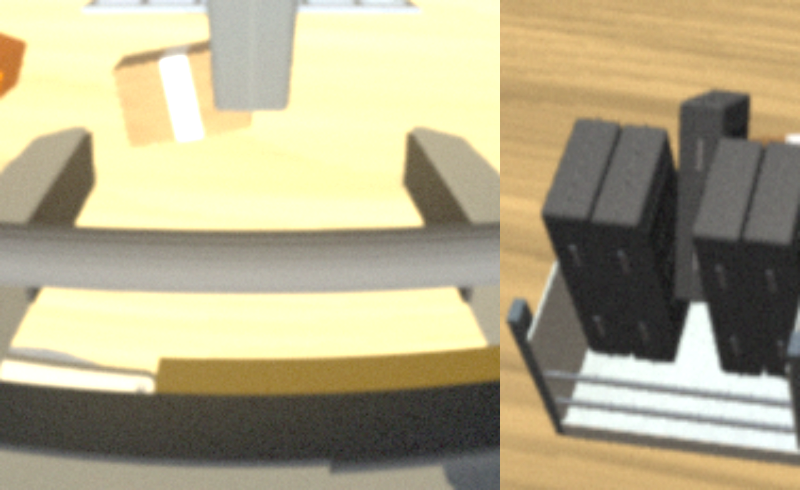

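```bash
python3 - <<'E'
from h import *
W=snap('wrist')
def sh(X):
    d=X[:2]-[.5743,-.1682];cc,s=np.cos(.057),np.sin(.057);return (cc*d[0]+s*d[1]).round(4),(-s*d[0]+cc*d[1]).round(4)
for u in(215,288):print(sh(atz(W,(200+u/2.128,170+107/2.13),.151,1)))
g=W['pixels'][:,314:321].mean((1,2));print(g[60:225].astype(int).tolist())
def px(X):
    E=np.array(W['extrinsics']);c=E[:3,:3]@X+E[:3,3];th=np.arccos(c[2]/np.linalg.norm(c));u=c[:2]/np.hypot(*c[:2])*th*W['fx'];return (u+[W['cx'],W['cy']]).round(1)
cc,s=np.cos(.057),np.sin(.057)
for a,z in((-.156,.151),(-.080,.2156),(-.05,.025),(.026,.089)):print(a,z,px(np.array([.5743+cc*a,-.1682+s*a,z])))
m=[d for d in cams.silhouettes(W,'low_case')[:2]]
for d in m: 
    k=d['mask'];r=np.where(k)[0];print(d['score'],r.min(),r.max(),[(y,np.where(k[y])[0][[0,-1]].tolist()) for y in range(r.min(),r.max()+1,10)])
go(.466,-.1745,.145,-86.7)
E
```

```text
(np.float64(-0.1498), np.float64(0.016))
(np.float64(-0.1496), np.float64(-0.023))
[182, 182, 182, 182, 182, 182, 182, 182, 179, 171, 151, 121, 93, 83, 82, 81, 81, 81, 82, 84, 87, 91, 93, 93, 94, 93, 94, 94, 93, 94, 95, 94, 89, 81, 80, 81, 80, 81, 80, 80, 80, 81, 82, 81, 80, 81, 81, 81, 81, 81, 81, 81, 81, 82, 81, 80, 81, 82, 82, 81, 82, 83, 86, 91, 95, 96, 95, 96, 95, 96, 97, 96, 96, 97, 96, 96, 97, 98, 102, 101, 93, 86, 83, 83, 83, 83, 83, 84, 84, 82, 83, 83, 82, 82, 83, 84, 83, 83, 85, 88, 97, 104, 109, 110, 105, 102, 99, 98, 98, 99, 99, 99, 100, 98, 99, 99, 99, 100, 99, 99, 99, 99, 99, 99, 99, 100, 99, 99, 99, 99, 99, 99, 99, 99, 99, 98, 99, 98, 98, 98, 98, 98, 98, 99, 98, 99, 99, 99, 99, 98, 98, 98, 98, 98, 99, 99, 98, 98, 98, 99, 99, 103, 111, 116, 119]
-0.156 0.151 [315.1 225.5]
-0.08 0.2156 [315.  167.2]
-0.05 0.025 [315.8 129.2]
0.026 0.089 [315.9  71.3]
0.61 70 222 [(70, [317, 321]), (80, [302, 335]), (90, [302, 335]), (100, [301, 335]), (110, [301, 336]), (120, [298, 338]), (130, [299, 338]), (140, [298, 339]), (150, [298, 339]), (160, [297, 341]), (170, [297, 339]), (180, [297, 339]), (190, [298, 338]), (200, [299, 337]), (210, [300, 337]), (220, [301, 334])]
t 11.97 tcp [ 0.4648 -0.1758  0.3204] yaw_y -86.56 tilt [-0.  0. -1.] F [-0.68  0.37  0.71] open 0.0928 q [-0.46 -0.17  1.6   0.    1.71  1.05]
offset cm [ 0.14 -0.11 17.54] roll 0.002
```

Emit:
step_arm(
  deltas=[
    {"offset": [0.6, 0.15, 3.5], "roll": 0},
    {"offset": [0, 0, 4], "roll": 0},
    {"offset": [0, 0, 4], "roll": 0},
    {"offset": [0, 0, 3], "roll": 0},
    {"offset": [0, 0, 2], "roll": 0},
    {"offset": [0, 0, 1], "roll": 0},
    {"offset": [0, 0, 0], "roll": 0},
    {"offset": [0, 0, 0], "roll": 0},
  ],
)

```text
t: 12.98
tool_pos: [0.4713, -0.1773, 0.1468]
orientation: [3.139, 0.094, 0.002]
force: [-0.0, -0.2, 0.1]
opening: 0.093
```

Emit:
step_arm(
  deltas=[
    {"offset": [0, 0, 0], "roll": 0},
    {"offset": [0, 0, 0], "roll": 0},
    {"offset": [0, 0, 0], "roll": 0},
    {"offset": [0, 0, 0], "roll": 0},
    {"offset": [0, 0, 0], "roll": 0},
    {"offset": [0, 0, 0], "roll": 0},
    {"offset": [0, 0, 0], "roll": 0},
  ],
  fingers=3,
  grip_force=35,
)

```text
t: 13.85
tool_pos: [0.4706, -0.1771, 0.1456]
orientation: [3.14, 0.094, -0.0]
force: [-0.7, -0.3, -0.0]
opening: 0.0399
```

```bash
python3 -c "
from h import *
go(.4707,-.1771,.145,-86.7)"
```

```text
t 13.85 tcp [ 0.4706 -0.1771  0.1456] yaw_y -86.58 tilt [-0. -0. -1.] F [-0.72 -0.26 -0.04] open 0.0399 q [-0.46 -0.09  1.84 -0.    1.39  1.05]
offset cm [0.01 0.   0.06] roll 0.002
```

Emit:
step_arm(
  deltas=[
    {"offset": [0, 0, -0.5], "roll": 0},
    {"offset": [0, 0, -1], "roll": 0},
    {"offset": [0, 0, -1.5], "roll": 0},
    {"offset": [0, 0, -2], "roll": 0},
    {"offset": [0, 0, -2], "roll": 0},
    {"offset": [0, 0, -2], "roll": 0},
    {"offset": [0, 0, -2], "roll": 0},
    {"offset": [0, 0, -2], "roll": 0},
    {"offset": [0, 0, -2], "roll": 0},
    {"offset": [0, 0, -2], "roll": 0},
    {"offset": [0, 0, -2], "roll": 0},
    {"offset": [0, 0, -2], "roll": 0},
  ],
)

```text
t: 15.35
tool_pos: [0.4706, -0.177, 0.3569]
orientation: [-3.14, -0.094, 0.0]
force: [-0.1, -0.3, -6.0]
opening: 0.0398
```

```bash
python3 - <<'E'
from h import *
go(.4707,-.1771,.145,-86.7)
S=snap('scene');T=snap('top')
b=cv2.resize(S['pixels'][60:280,130:300],(400,500));c=cv2.resize(T['pixels'][130:280,320:470],(400,500))
cv2.imwrite('pics/p5.png',cv2.convertScaleAbs(np.hstack([b,c])[:,:,::-1],alpha=1.8,beta=10))
E
```

```text
t 15.35 tcp [ 0.4706 -0.177   0.3569] yaw_y -86.57 tilt [-0.  0. -1.] F [-0.06 -0.25 -6.01] open 0.0398 q [-0.46 -0.15  1.52  0.    1.77  1.05]
offset cm [1.000e-02 2.000e-02 2.119e+01] roll 0.002
```

View pics/p5.png

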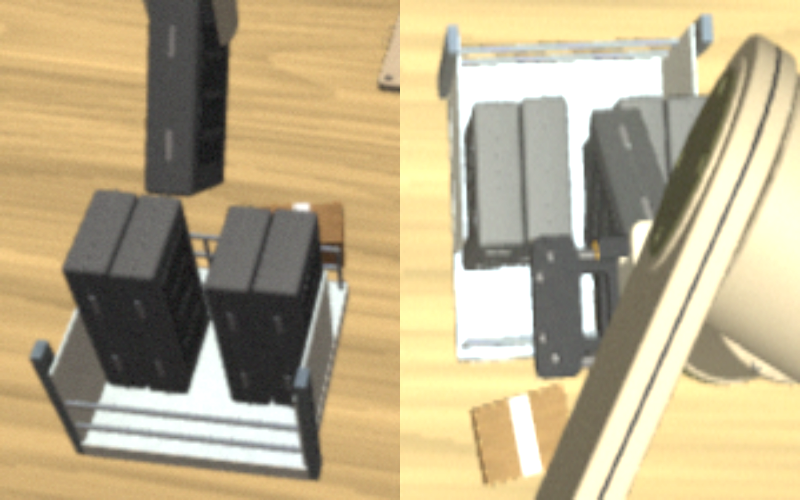

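The case (about 0.6 kg) is held tilted and clear of the row; the other four stand. I carry it to a free spot and turn it.

Emit:
step_arm(
  deltas=[
    {"offset": [-0.6, -2, 0], "roll": 0},
    {"offset": [-0.6, -3.6, 0], "roll": 0},
    {"offset": [-0.6, -3.6, 0], "roll": 0},
    {"offset": [-0.6, -3.6, 0], "roll": 0},
    {"offset": [-0.6, -3.1, 0], "roll": 0},
    {"offset": [0, -2, 0], "roll": 0},
    {"offset": [0, 0, 1], "roll": -0.15},
    {"offset": [0, 0, 2.5], "roll": -0.17},
    {"offset": [0, 0, 3], "roll": -0.17},
    {"offset": [0, 0, 3], "roll": -0.17},
    {"offset": [0, 0, 3], "roll": -0.17},
    {"offset": [0, 0, 3], "roll": -0.17},
  ],
)

```text
t: 16.95
tool_pos: [0.4289, 0.0006, 0.1988]
orientation: [-2.705, -1.596, 0.001]
force: [-0.0, 0.9, -5.4]
opening: 0.0397
```

Emit:
step_arm(
  deltas=[
    {"offset": [0, 0, 3], "roll": -0.17},
    {"offset": [0, 0, 2], "roll": -0.07},
    {"offset": [0, 0, 1.5], "roll": 0},
    {"offset": [0, 0, 0], "roll": 0},
    {"offset": [0, 0, 0], "roll": 0},
  ],
)

```text
t: 17.58
tool_pos: [0.4294, 0.0002, 0.1355]
orientation: [-2.501, -1.9, 0.001]
force: [-0.2, 0.6, -5.3]
opening: 0.0396
```

```bash
cat >> h.py <<'E'
def tilt(save=None):
    "case edges in scene view: fit tilt from mask using the projected face"
    out=[]
    for n in('scene','top'):
        p=snap(n)
        for d in cams.silhouettes(p,'low_case')[:2]:
            m=d['mask'].astype(np.uint8);r=cv2.minAreaRect(cv2.findNonZero(m));print(n,round(d['score'],2),np.round(d['xy']),m.sum(),np.round(cv2.boxPoints(r)).tolist())
        out.append(p)
    return out
E
python3 - <<'E'
from h import *
go(.43,0,.136,-15.6)
tilt()
E
```

```text
t 17.57 tcp [4.294e-01 2.000e-04 1.355e-01] yaw_y -15.53 tilt [-0.001  0.    -1.   ] F [-0.17  0.64 -5.27] open 0.0396 q [-0.12 -0.29  2.04  0.    1.39  0.15]
offset cm [-0.    0.07 -0.05] roll 0.001
scene 0.87 [327. 168.] 2380 [[288.0, 151.0], [320.0, 126.0], [363.0, 182.0], [330.0, 207.0]]
top 0.64 [372. 260.] 533 [[356.0, 250.0], [381.0, 244.0], [387.0, 267.0], [361.0, 274.0]]
top 0.48 [275. 232.] 180 [[264.0, 238.0], [268.0, 222.0], [279.0, 225.0], [275.0, 241.0]]
```

Emit:
step_arm(
  deltas=[
    {"offset": [0, 0, 0], "roll": 0},
    {"offset": [0, 0, 0], "roll": 0},
    {"offset": [0, 0, 0], "roll": 0},
  ],
  grip_force=14,
)

```text
t: 18.15
tool_pos: [0.43, -0.0001, 0.1357]
orientation: [2.501, 1.901, 0.0]
force: [0.4, -0.6, -5.8]
opening: 0.0397
```

```bash
python3 - <<'E'
from h import *
go(.43,0,.136,-15.6);print(robot.read_state()['wrist_torque'])
tilt()
E
```

```text
t 18.15 tcp [ 4.300e-01 -1.000e-04  1.357e-01] yaw_y -15.53 tilt [ 0.  0. -1.] F [ 0.37 -0.56 -5.82] open 0.0397 q [-0.12 -0.29  2.04  0.    1.39  0.15]
offset cm [ 0.01 -0.01 -0.03] roll 0.001
[-0.25611527  0.1417343  -0.04430724]
scene 0.6 [326. 169.] 2320 [[288.0, 151.0], [320.0, 127.0], [362.0, 183.0], [329.0, 207.0]]
scene 0.37 [216. 241.] 5328 [[138.0, 257.0], [148.0, 155.0], [279.0, 169.0], [269.0, 271.0]]
top 0.57 [274. 231.] 163 [[265.0, 239.0], [268.0, 223.0], [278.0, 225.0], [275.0, 241.0]]
```

Emit:
step_arm(
  deltas=[
    {"offset": [0, 0, 0], "roll": 0},
    {"offset": [0, 0, 0], "roll": 0},
  ],
  grip_force=9,
)

```text
t: 18.6
tool_pos: [0.43, -0.0001, 0.1356]
orientation: [-2.501, -1.901, -0.0]
force: [0.0, -0.0, -6.6]
opening: 0.0399
```

```bash
python3 - <<'E'
from h import *
go(.43,0,.136,-15.6);print(robot.read_state()['wrist_torque'])
tilt()
E
```

```text
t 18.6 tcp [ 4.300e-01 -1.000e-04  1.356e-01] yaw_y -15.53 tilt [-0.  0. -1.] F [ 0.02 -0.03 -6.61] open 0.0399 q [-0.12 -0.29  2.04  0.    1.39  0.15]
offset cm [ 0.01 -0.   -0.04] roll 0.001
[-0.19879355  0.15836919  0.01998197]
scene 0.72 [317. 170.] 2088 [[284.0, 144.0], [326.0, 132.0], [343.0, 194.0], [301.0, 205.0]]
```

Emit:
step_arm(
  deltas=[
    {"offset": [0, 0, 0], "roll": 0},
    {"offset": [0, 0, 0], "roll": 0},
  ],
)

```text
t: 19.05
tool_pos: [0.43, -0.0001, 0.1356]
orientation: [-2.501, -1.901, -0.0]
force: [-0.5, -0.3, -4.7]
opening: 0.0399
```

```bash
python3 - <<'E'
from h import *
go(.43,0,.136,-15.6);print(robot.read_state()['wrist_torque'])
S,T=tilt()
# predicted face edges for tilt angle th, held point at h=.14,d=.042..: print predicted image long-axis direction
s=robot.read_state();H=s['tool_pos']+[0,0,.0188];M=R.from_rotvec(s['orientation']).as_matrix();rx=M[:,0]
for th in(0,.1,.2,.3,.4,.7):
    u=-np.sin(th)*rx+np.cos(th)*np.array([0,0,1]);r=np.cos(th)*rx+np.sin(th)*np.array([0,0,1])
    f=M[:,1]*.02
    C=[H+f+(a-.14)*u+(b-.042)*r for a in(0,.165) for b in(0,.1)]
    print(th,proj(S,np.array(C)).round(0).tolist())
cv2.imwrite('pics/p6.png',cv2.convertScaleAbs(cv2.resize(S['pixels'][60:290,240:440],(600,600))[:,:,::-1],alpha=1.6,beta=10))
E
```

```text
t 19.05 tcp [ 4.300e-01 -1.000e-04  1.356e-01] yaw_y -15.53 tilt [ 0.  0. -1.] F [-0.51 -0.34 -4.68] open 0.0399 q [-0.12 -0.29  2.04  0.    1.39  0.15]
offset cm [ 0.01 -0.   -0.04] roll 0.001
[-0.15322096  0.13746242  0.01368238]
scene 0.55 [314. 167.] 1888 [[284.0, 138.0], [328.0, 137.0], [330.0, 196.0], [286.0, 197.0]]
0 [[287.0, 183.0], [323.0, 196.0], [285.0, 137.0], [325.0, 151.0]]
0.1 [[292.0, 185.0], [328.0, 197.0], [284.0, 138.0], [324.0, 149.0]]
0.2 [[297.0, 188.0], [333.0, 197.0], [284.0, 139.0], [323.0, 147.0]]
0.3 [[302.0, 190.0], [337.0, 196.0], [283.0, 140.0], [321.0, 145.0]]
0.4 [[307.0, 192.0], [342.0, 195.0], [283.0, 142.0], [320.0, 143.0]]
0.7 [[323.0, 195.0], [353.0, 190.0], [283.0, 146.0], [313.0, 137.0]]
```

View pics/p6.png

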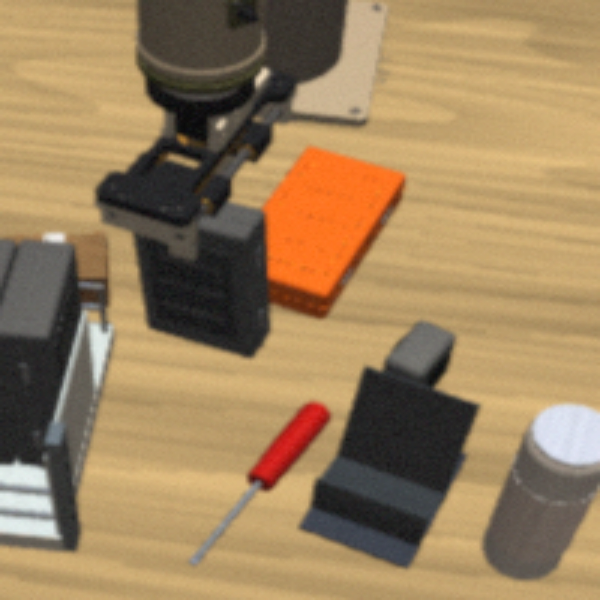

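```bash
python3 - <<'E'
from h import *
S=snap('scene','s7.png');T=snap('top','t7.png')
for n,new,p in(('s1.png',S,S),('t1.png',T,T)):
    for im in(cv2.imread('pics/'+n),new['pixels'][:,:,::-1]):
        h=cv2.cvtColor(np.ascontiguousarray(im),cv2.COLOR_BGR2HSV);m=cv2.inRange(h,(4,190,50),(14,255,255))
        k,l,st,c=cv2.connectedComponentsWithStats(m);i=1+np.argmax(st[1:,4]);q=cv2.boxPoints(cv2.minAreaRect(cv2.findNonZero((l==i).astype(np.uint8))))
        print(n,st[i],q.round().tolist(),[atz(p,x,0.0).round(3)[:2].tolist() for x in q],[atz(p,x,0.19).round(3)[:2].tolist() for x in q])
a=cv2.resize(cv2.imread('pics/s1.png')[90:210,270:400],(390,360));b=cv2.resize(cv2.imread('pics/t7.png')[140:320,180:400],(400,360))
cv2.imwrite('pics/p7.png',np.hstack([a,b]))
E
```

```text
s1.png [ 306  122   45   74 2567] [[299.0, 191.0], [307.0, 121.0], [352.0, 126.0], [344.0, 196.0]] [[0.447, -0.013], [0.193, -0.039], [0.189, 0.09], [0.442, 0.101]] [[0.592, 0.016], [0.39, -0.004], [0.387, 0.099], [0.588, 0.108]]
s1.png [ 328  117   47   65 1956] [[313.0, 166.0], [344.0, 110.0], [377.0, 128.0], [346.0, 184.0]] [[0.357, 0.008], [0.125, 0.06], [0.183, 0.162], [0.402, 0.102]] [[0.52, 0.033], [0.335, 0.074], [0.381, 0.156], [0.556, 0.108]]
t1.png [278 203   4   6   9] [[278.0, 207.0], [280.0, 203.0], [282.0, 204.0], [280.0, 208.0]] [[0.53, 0.103], [0.542, 0.097], [0.539, 0.091], [0.527, 0.097]] [[0.513, 0.089], [0.523, 0.084], [0.521, 0.08], [0.51, 0.085]]
t1.png [277 210   3   4   5] [[277.0, 213.0], [278.0, 210.0], [279.0, 210.0], [277.0, 213.0]] [[0.515, 0.105], [0.524, 0.101], [0.523, 0.099], [0.514, 0.103]] [[0.5, 0.092], [0.508, 0.088], [0.507, 0.086], [0.499, 0.09]]
```

View pics/p7.png

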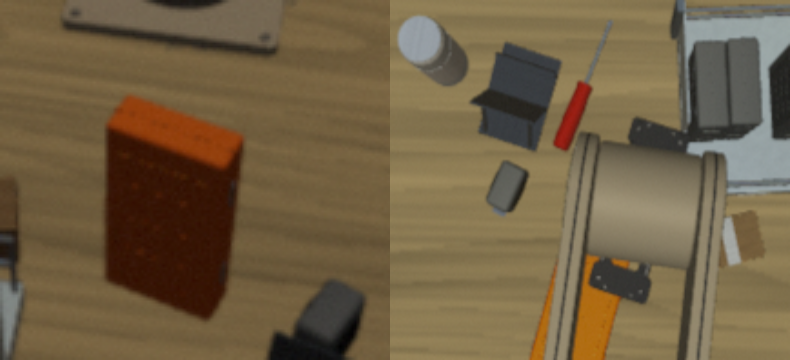

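Important finding: the orange look-alike was standing in s1 and now lies flat. I misjudged the free spot and the tilted case must have knocked it over while turning. A vertical-only tool with 93 mm opening cannot set a 100 mm wide lying box up again, so I leave it and finish the job. Grip firm, raise and approach the easel for a close look.

Emit:
step_arm(
  deltas=[
    {"offset": [0, 0, 0], "roll": 0},
    {"offset": [0, 0, -1], "roll": 0},
    {"offset": [0, 0, -3], "roll": 0},
    {"offset": [0, 0, -4], "roll": 0},
    {"offset": [0, 0, -4], "roll": 0},
    {"offset": [0, 0, -4], "roll": 0},
    {"offset": [1.9, 2.3, 0], "roll": 0},
    {"offset": [1.9, 2.3, 0], "roll": 0},
    {"offset": [1.9, 2.3, 0], "roll": 0},
    {"offset": [1.9, 2.3, 0], "roll": 0},
    {"offset": [0, 0, 0], "roll": 0},
    {"offset": [0, 0, 0], "roll": 0},
  ],
  grip_force=30,
)

```text
t: 20.85
tool_pos: [0.5386, 0.0484, 0.2958]
orientation: [-2.501, -1.901, 0.001]
force: [-0.0, 0.5, -5.9]
opening: 0.0397
```

```bash
python3 - <<'E'
from h import *
go(.577,.174,.3,-15.6);print(robot.read_state()['wrist_torque'])
rays=[];W=snap('wrist','w8.png')
for p,f in((W,1),(snap('scene','s8.png'),0),(snap('top','t8.png'),0)):
  for n in('easel_root','easel'):
    d=cams.pinpoint(p,n)[:2];print(n,[(round(x['score'],2),np.round(x['xy'],1).tolist()) for x in d])
    if n=='easel_root' and d and d[0]['score']>.5: rays.append(ray(p,d[0]['xy'],f));print(atz(p,d[0]['xy'],.022,f).round(4))
  for d in cams.silhouettes(p,'easel')[:1]:
    m=d['mask'].astype(np.uint8);c,_=cv2.findContours(m,0,1);c=max(c,key=cv2.contourArea);print('poly',round(d['score'],2),cv2.approxPolyDP(c,2.5,True)[:,0].tolist())
print(tri(rays))
E
```

```text
t 20.85 tcp [0.5386 0.0484 0.2958] yaw_y -15.52 tilt [-0.001 -0.    -1.   ] F [-0.05  0.47 -5.86] open 0.0397 q [-0.01 -0.05  1.53 -0.    1.66  0.27]
offset cm [13.13  0.34 -0.42] roll 0.001
[-0.00983543  0.1139352  -0.01339123]
easel_root [(0.69, [316.6, 76.4]), (0.57, [353.6, 140.2])]
[0.5743 0.1791 0.022 ]
easel [(0.69, [331.8, 76.1])]
poly 0.84 [[291, 27], [290, 47], [279, 51], [278, 108], [365, 110], [367, 53], [355, 51], [353, 44], [319, 47]]
easel_root [(0.76, [367.6, 243.3])]
[0.5854 0.1752 0.022 ]
easel [(0.87, [364.1, 254.9])]
poly 0.6 [[362, 200], [340, 261], [375, 276], [393, 238], [398, 214]]
easel_root [(0.63, [252.3, 190.6]), (0.29, [388.1, 230.9])]
[0.5716 0.1701 0.022 ]
easel [(0.82, [253.2, 181.5]), (0.42, [208.2, 169.4])]
poly 0.77 [[265, 189], [254, 190], [253, 212], [260, 214]]
(array([0.57448865, 0.17658884, 0.00501194]), [np.float64(0.0049629807596963975), np.float64(0.0006373025119037216), np.float64(0.0043677924829412275)])
```

```bash
python3 - <<'E'
import cv2,numpy as np
r=lambda f,x0,y0,w,h,k:cv2.convertScaleAbs(cv2.resize(cv2.imread('pics/'+f)[y0:y0+h,x0:x0+w],None,fx=k,fy=k,interpolation=cv2.INTER_CUBIC),alpha=2.2,beta=25)
a=r('w8.png',265,15,115,100,4)   #460x400
b=r('s8.png',330,190,75,100,4)  #300x400
c=r('t1.png',215,150,75,45,4) # 300x180
im=np.zeros((590,760,3),np.uint8);im[:400,:460]=a;im[:400,460:760]=b;im[405:585,:300]=c
d=r('s1.png',330,190,75,45,4);im[405:585,310:610]=d
cv2.imwrite('pics/p8.png',im)
E
```

```text
(no output)
```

View pics/p8.png

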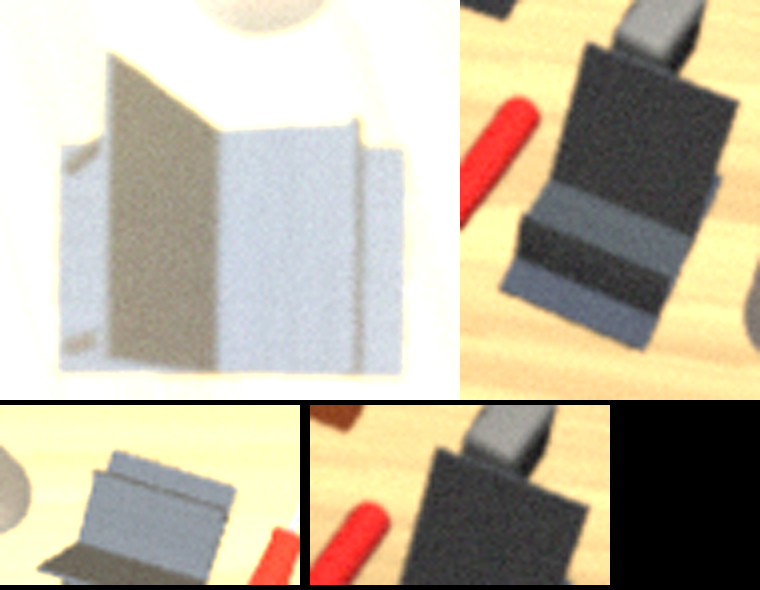

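```bash
cat > fit.py <<'E'
from h import *
from scipy.optimize import least_squares
W=snap('wrist');S=snap('scene');T=snap('top')
def fproj(p,X):
    E=np.array(p['extrinsics']);c=X@E[:3,:3].T+E[:3,3];r=np.hypot(c[:,0],c[:,1]);th=np.arctan2(r,c[:,2]);return c[:,:2]/r[:,None]*(th*p['fx'])[:,None]+[p['cx'],p['cy']]
w=lambda u,v:(265+u/4,15+v/4);s=lambda u,v:(330+(u-460)/4,190+v/4);t=lambda u,v:(215+u/4,150+(v-405)/4)
a=.314;P=lambda t,n,y:(n*np.cos(a)-t*np.sin(a),y,.022+t*np.cos(a)+n*np.sin(a))
h=.045
ob={'W':[(P(.1,0,h),w(109,52)),(P(.1,0,-h),w(112,355)),(P(0,0,h),w(218,130)),(P(0,0,-h),w(218,370)),(P(.0105,.0495,h),w(357,120)),(P(.0105,.0495,-h),w(358,372))],
'S':[(P(.1,0,-h),s(588,44)),(P(.1,0,h),s(738,102)),(P(0,0,-h),s(549,181)),(P(0,0,h),s(692,240)),(P(.0105,.051,-h),s(526,215)),(P(.0105,.051,h),s(673,278))],
'T':[(P(0,0,h),t(80,543)),(P(0,0,-h),t(208,580)),(P(.1,0,h),t(40,568)),(P(.0105,.0495,h),t(93,470)),(P(.0105,.0495,-h),t(227,512))]}
F={'W':lambda X:fproj(W,X),'S':lambda X:proj(S,X),'T':lambda X:proj(T,X)}
def res(q,k):
    X=np.array([x for x,_ in ob[k]]);c,sn=np.cos(q[2]),np.sin(q[2])
    return F[k](np.c_[q[0]+c*X[:,0]-sn*X[:,1],q[1]+sn*X[:,0]+c*X[:,1],X[:,2]])-np.array([b for _,b in ob[k]])
for ks in('W','S','T','WST'):
    f=least_squares(lambda q:np.vstack([res(q,k) for k in ks]).ravel(),[.577,.174,-.27],loss='soft_l1');print(ks,f.x.round(4),'rms',np.sqrt(np.mean(f.fun**2)).round(2))
print(res(f.x,'W').round(1).tolist())
E
python3 fit.py
```

```text
W [ 0.5791  0.1765 -0.2681] rms 0.96
S [ 0.5811  0.181  -0.2729] rms 0.46
T [ 0.576   0.1735 -0.2713] rms 0.3
WST [ 0.5791  0.1771 -0.2693] rms 1.28
[[0.7, -1.2], [-0.2, 0.6], [0.4, -0.9], [0.5, 0.9], [-1.2, -2.3], [-1.2, -0.1]]
```

```bash
cat > hold.py <<'E'
from h import *
from scipy.optimize import minimize
S=snap('scene');st=robot.read_state();M=R.from_rotvec(st['orientation']).as_matrix();H=st['tool_pos']-.0188*M[:,2]
c=cams.silhouettes(S,'low_case');d0=c[0];print([(round(x['score'],2),np.round(x['xy']),int(x['mask'].sum())) for x in c])
m=d0['mask'].astype(np.uint8)
z=np.array([0,0,1.]);rx=M[:,0]
def poly(q):
    h,d,th=q;u=-np.sin(th)*rx+np.cos(th)*z;r=np.cos(th)*rx+np.sin(th)*z
    C=np.array([H+k*.02*M[:,1]+(a-h)*u+(b-d)*r for a in(0,.165) for b in(0,.1) for k in(-1,1)])
    return cv2.convexHull((proj(S,C)*16).astype(np.int32))
hp=proj(S,H[None])[0]
def cost(q):
    im=np.zeros((400,640),np.uint8);cv2.fillConvexPoly(im,poly(q),1,cv2.LINE_AA,4)
    y=int(hp[1]+4);a=im[y:].astype(bool);b=m[y:].astype(bool);return 1-(a&b).sum()/(a|b).sum()
best=min(((cost((h,d,th)),h,d,th) for h in np.arange(.13,.156,.005) for d in np.arange(.03,.066,.003) for th in np.arange(-.1,.31,.05)))
f=minimize(cost,best[1:],method='Nelder-Mead',options={'initial_simplex':np.array(best[1:])+np.array([[0,0,0],[.004,0,0],[0,.004,0],[0,0,.04]])})
print('h,d,th',f.x.round(4),'1-IoU',round(f.fun,3))
go(.579,.177,.3,-15.5)
E
python3 hold.py
```

```text
[(0.86, array([330., 158.]), 2889), (0.2, array([369., 242.]), 2762)]
h,d,th [0.1442 0.048  0.0566] 1-IoU 0.11
t 21.7 tcp [0.539  0.0485 0.2956] yaw_y -15.53 tilt [-0.  0. -1.] F [-0.6  -0.13 -6.13] open 0.0399 q [-0.   -0.05  1.53  0.    1.66  0.27]
offset cm [13.45  0.42 -0.44] roll -0.0
```

Emit:
step_arm(
  deltas=[
    {"offset": [3.4, 0.5, 0], "roll": 0},
    {"offset": [3.4, 0.5, 0], "roll": 0},
    {"offset": [3.4, 0.5, 0], "roll": 0},
    {"offset": [2.4, 0.4, 0], "roll": 0},
    {"offset": [1, 0.1, 2], "roll": 0},
    {"offset": [0, 0, 3], "roll": 0},
    {"offset": [0, 0, 3], "roll": 0},
    {"offset": [0, 0, 1.5], "roll": 0},
    {"offset": [0, 0, 0], "roll": 0},
    {"offset": [0, 0, 0], "roll": 0},
  ],
)

```text
t: 22.95
tool_pos: [0.5954, 0.1741, 0.202]
orientation: [2.501, 1.9, 0.003]
force: [-0.3, 1.3, -4.9]
opening: 0.0397
```

```bash
python3 hold.py; python3 -c "
from h import *
go(.5949,.1746,.165,-15.5)"
```

```text
[(0.95, array([383., 224.]), 2088), (0.16, array([198., 186.]), 2636)]
h,d,th [0.1455 0.0508 0.06  ] 1-IoU 0.182
t 23.05 tcp [0.5957 0.1743 0.2025] yaw_y -15.53 tilt [ 0.003  0.001 -1.   ] F [ 0.48 -0.05 -5.7 ] open 0.0397 q [ 0.2   0.19  1.45 -0.    1.5   0.47]
offset cm [-0.17 -1.65 -9.75] roll -0.001
t 23.05 tcp [0.5957 0.1743 0.2025] yaw_y -15.53 tilt [ 0.003  0.001 -1.   ] F [ 0.48 -0.05 -5.7 ] open 0.0397 q [ 0.2   0.19  1.45 -0.    1.5   0.47]
offset cm [ 0.   -0.09  3.75] roll -0.001
```

Emit:
step_arm(
  deltas=[
    {"offset": [0, -0.1, 1], "roll": 0},
    {"offset": [0, 0, 1], "roll": 0},
    {"offset": [0, 0, 0.8], "roll": 0},
    {"offset": [0, 0, 0.4], "roll": 0},
    {"offset": [0, 0, 0], "roll": 0},
  ],
  grip_force=14,
)

```text
t: 23.68
tool_pos: [0.5934, 0.1744, 0.168]
orientation: [-2.501, -1.901, 0.001]
force: [-0.2, 0.1, -5.7]
opening: 0.0399
```

Emit:
step_arm(
  deltas=[
    {"offset": [0, 0, 0.2], "roll": 0},
    {"offset": [0, 0, 0.2], "roll": 0},
    {"offset": [0, 0, 0], "roll": 0},
  ],
)

```text
t: 24.05
tool_pos: [0.5941, 0.1746, 0.1652]
orientation: [2.501, 1.901, 0.002]
force: [-0.4, 0.3, -2.8]
opening: 0.0401
```

Emit:
step_arm(
  deltas=[
    {"offset": [0, 0, 0.2], "roll": 0},
    {"offset": [0, 0, 0.2], "roll": 0},
    {"offset": [0, 0, 0], "roll": 0},
  ],
)

```text
t: 24.42
tool_pos: [0.5952, 0.1761, 0.164]
orientation: [2.5, 1.901, 0.009]
force: [-2.6, 4.8, 10.6]
opening: 0.0398
```

Emit:
step_arm(
  deltas=[
    {"offset": [0, 0, 0.1], "roll": 0},
    {"offset": [0, 0, 0.1], "roll": 0},
    {"offset": [0, 0, 0], "roll": 0},
  ],
  grip_force=9,
)

```text
t: 24.8
tool_pos: [0.5954, 0.1763, 0.1624]
orientation: [2.5, 1.902, 0.01]
force: [-2.8, 4.9, 11.1]
opening: 0.0402
```

```bash
python3 hold.py;python3 -c "
from h import *
print(robot.read_state()['force'],robot.read_state()['wrist_torque'])"
```

```text
[(0.8, array([378., 233.]), 1829)]
h,d,th [0.1428 0.0467 0.0216] 1-IoU 0.2
t 24.9 tcp [0.5954 0.1763 0.1624] yaw_y -15.48 tilt [ 0.005  0.003 -1.   ] F [-2.09  5.01 10.76] open 0.0399 q [0.2  0.21 1.5  0.   1.42 0.47]
offset cm [ -0.31  -1.54 -13.77] roll 0.0
[-2.09037644  5.00655749 10.76282073] [ 0.89759613  0.77439037 -0.05440477]
```

Emit:
step_arm(
  deltas=[
    {"offset": [0, 0, 0], "roll": 0},
    {"offset": [0, 0, 0], "roll": 0},
    {"offset": [0, 0, 0], "roll": 0},
  ],
  fingers=4.5,
)

```text
t: 25.28
tool_pos: [0.5936, 0.1743, 0.1584]
orientation: [-2.501, -1.901, 0.001]
force: [-0.8, 0.8, 0.4]
opening: 0.0448
```

Emit:
step_arm(
  deltas=[
    {"offset": [0, 0, 0], "roll": 0},
    {"offset": [0, 0, 0], "roll": 0},
  ],
  fingers=5.2,
)

```text
t: 25.52
tool_pos: [0.5936, 0.1743, 0.1583]
orientation: [-2.501, -1.901, 0.001]
force: [-0.5, -0.1, -0.6]
opening: 0.0516
```

```bash
python3 - <<'E'
from h import *
go(.595,.1746,.165,-15.5)
S=snap('scene','s9.png');
for d in cams.silhouettes(S,'low_case')[:2]:
    m=d['mask'].astype(np.uint8);c,_=cv2.findContours(m,0,1);c=max(c,key=cv2.contourArea);print('poly',round(d['score'],2),cv2.approxPolyDP(c,2.5,True)[:,0].tolist())
E
```

```text
t 25.52 tcp [0.5936 0.1743 0.1583] yaw_y -15.54 tilt [-0.001 -0.    -1.   ] F [-0.48 -0.11 -0.63] open 0.0516 q [ 0.2   0.21  1.51 -0.    1.42  0.47]
offset cm [ 0.07  0.13 -0.67] roll -0.001
poly 0.9 [[405, 203], [395, 200], [381, 227], [371, 227], [353, 218], [349, 242], [389, 258], [403, 222]]
poly 0.16 [[277, 185], [267, 182], [252, 238], [227, 235], [219, 204], [207, 233], [177, 229], [162, 198], [153, 214], [148, 209], [144, 211], [143, 219], [164, 259], [231, 269], [263, 270]]
```

```bash
cat > chk.py <<'E'
from h import *
from scipy.optimize import minimize
import sys
# fit case pose on the easel (scene-camera easel pose): y offset, lean, n of back-foot, yaw, within scene picture
S=snap('scene','s_chk%s.png'%sys.argv[1]);q=(.5811,.181,-.2729)
c=cams.silhouettes(S,'low_case');m=c[0]['mask'].astype(np.uint8);print([(round(x['score'],2),np.round(x['xy'])) for x in c][:2])
cc,sn=np.cos(q[2]),np.sin(q[2]);a=.314
def wld(X): X=np.asarray(X);return np.c_[q[0]+cc*X[:,0]-sn*X[:,1],q[1]+sn*X[:,0]+cc*X[:,1],X[:,2]]
lip=np.array([(n*np.cos(a)-t*np.sin(a),y,.022+t*np.cos(a)+n*np.sin(a)) for n,t in((.051,.0105),(.051,-.01)) for y in(-.045,.045)])
lp=cv2.convexHull((proj(S,wld(lip))*16).astype(np.int32))
def render(p):
    y0,le,x0,roll=p
    # case front-bottom edge slides on the ledge at distance x0; leans by le about it
    f=np.array([x0*np.cos(a),0,.022+x0*np.sin(a)]);u=np.array([-np.sin(le),0,np.cos(le)]);b=np.array([-np.cos(le),0,-np.sin(le)]);s=np.array([0,1.,0])
    u2=np.cos(roll)*u+np.sin(roll)*s;s2=np.cos(roll)*s-np.sin(roll)*u
    C=np.array([f+y0*s+i*u2+j*b+k*s2 for i in(0,.165) for j in(0,.04) for k in(-.05,.05)])
    im=np.zeros((400,640),np.uint8);cv2.fillConvexPoly(im,cv2.convexHull((proj(S,wld(C))*16).astype(np.int32)),1,cv2.LINE_AA,4);cv2.fillConvexPoly(im,lp,0,cv2.LINE_AA,4);return im
mask=np.ones((400,640),bool);top=int(sys.argv[2]);mask[:top]=False
def cost(p):
    im=render(p).astype(bool)&mask;b=m.astype(bool)&mask;return 1-(im&b).sum()/(im|b).sum()
best=min(((cost((y,l,x,r)),y,l,x,r) for y in np.arange(-.012,.013,.003) for l in np.arange(0,.36,.04) for x in(.036,.04,.044) for r in(-.04,0,.04)))
f=minimize(cost,best[1:],method='Nelder-Mead',options={'initial_simplex':np.array(best[1:])+np.vstack([np.zeros(4),np.diag([.004,.04,.003,.02])])})
print('y0,lean,n_front,roll',f.x.round(4),'1-IoU',round(f.fun,3))
E
python3 chk.py a 222
```

```text
[(0.76, array([384., 234.]))]
y0,lean,n_front,roll [ 0.0041  0.377   0.0315 -0.0208] 1-IoU 0.071
```

Emit:
step_arm(
  deltas=[
    {"offset": [0, -0.3, 0], "roll": 0},
    {"offset": [0, -0.4, 0], "roll": 0},
    {"offset": [0, -0.4, 0], "roll": 0},
  ],
  fingers=6,
)

```text
t: 26.1
tool_pos: [0.5828, 0.1775, 0.1587]
orientation: [-2.501, -1.901, 0.0]
force: [0.2, 0.3, 0.1]
opening: 0.0599
```

Emit:
step_arm(
  deltas=[
    {"offset": [0, -0.4, 0], "roll": 0},
    {"offset": [0, -0.4, 0], "roll": 0},
    {"offset": [0, -0.4, 0], "roll": 0},
    {"offset": [0, 0, 0], "roll": 0},
  ],
  fingers=7,
)

```text
t: 26.6
tool_pos: [0.5711, 0.1808, 0.1586]
orientation: [-2.501, -1.901, 0.0]
force: [-1.6, 0.3, 0.6]
opening: 0.0701
```

Emit:
step_arm(
  deltas=[
    {"offset": [0, -0.3, 0], "roll": 0},
    {"offset": [0, -0.3, 0], "roll": 0},
    {"offset": [0, -0.3, 0], "roll": 0},
    {"offset": [0, 0, 0], "roll": 0},
  ],
  fingers=7.6,
)

```text
t: 27.1
tool_pos: [0.5629, 0.1831, 0.1588]
orientation: [2.501, 1.901, 0.001]
force: [0.3, 0.2, -0.1]
opening: 0.0763
```

```bash
python3 chk.py b 222; python3 -c "
from h import *
go(.595,.1746,.165,-15.5)"
```

```text
[(0.92, array([382., 228.])), (0.5, array([198., 186.]))]
y0,lean,n_front,roll [0.0043 0.319  0.0329 0.0252] 1-IoU 0.014
t 27.2 tcp [0.563  0.183  0.1588] yaw_y -15.53 tilt [ 0.  0. -1.] F [-0.29 -0.22 -0.25] open 0.0761 q [ 0.23  0.14  1.58 -0.    1.41  0.5 ]
offset cm [ 0.05  3.3  -0.62] roll -0.001
```

Emit:
step_arm(
  deltas=[
    {"offset": [0, -0.5, 0], "roll": 0},
    {"offset": [0, 0, 0], "roll": 0},
    {"offset": [0, 0, -1], "roll": 0},
    {"offset": [0, 0, -3], "roll": 0},
    {"offset": [0, 0, -4], "roll": 0},
    {"offset": [0, 0, -4], "roll": 0},
    {"offset": [-4, 0, 0], "roll": 0},
    {"offset": [-4, 0, 0], "roll": 0},
    {"offset": [-4, 0, 0], "roll": 0},
    {"offset": [0, 0, 0], "roll": 0},
    {"offset": [0, 0, 0], "roll": 0},
  ],
)

```text
t: 28.58
tool_pos: [0.5263, 0.0691, 0.2794]
orientation: [2.501, 1.9, 0.002]
force: [-0.0, -0.6, -0.1]
opening: 0.0759
```

```bash
python3 chk.py c 100; python3 - <<'E'
from h import *
go(.595,.1746,.165,-15.5)
W=snap('wrist','w10.png');T=snap('top','t10.png')
cc,sn=np.cos(-.27),np.sin(-.27);a=.314
def loc(X,q): d=X[:2]-np.array(q);return (cc*d[0]+sn*d[1]).round(4),(-sn*d[0]+cc*d[1]).round(4)
for n,p,f in(('W',W,1),('T',T,0)):
  for d in cams.silhouettes(p,'low_case')[:2]:
    m=d['mask'].astype(np.uint8);c,_=cv2.findContours(m,0,1);c=max(c,key=cv2.contourArea);print(n,round(d['score'],2),cv2.approxPolyDP(c,2,True)[:,0].tolist())
# predicted 8 corners in each, y0=0
q={'W':(.5791,.1765),'T':(.576,.1735)}
def fproj(p,X):
    E=np.array(p['extrinsics']);c=X@E[:3,:3].T+E[:3,3];r=np.hypot(c[:,0],c[:,1]);th=np.arctan2(r,c[:,2]);return c[:,:2]/r[:,None]*(th*p['fx'])[:,None]+[p['cx'],p['cy']]
for n,p in(('W',W),('T',T)):
    X=np.array([(k*np.cos(a)-t*np.sin(a),y,.022+t*np.cos(a)+k*np.sin(a)) for t in(.0,.165) for k in(0,.04) for y in(-.05,.05)])
    Y=np.c_[q[n][0]+cc*X[:,0]-sn*X[:,1],q[n][1]+sn*X[:,0]+cc*X[:,1],X[:,2]]
    print(n,(fproj if n=='W' else proj)(p,Y).round(1).tolist())
E
```

```text
[(0.96, array([379., 218.]))]
y0,lean,n_front,roll [0.0051 0.2647 0.0327 0.0196] 1-IoU 0.039
t 28.68 tcp [0.5262 0.0696 0.2789] yaw_y -15.48 tilt [ 0.  0. -1.] F [-0.15 -0.76  0.43] open 0.076 q [ 0.03 -0.08  1.59  0.    1.63  0.3 ]
offset cm [11.95  3.83 11.4 ] roll 0.0
W 0.89 [[287, 6], [283, 36], [285, 111], [310, 116], [359, 117], [361, 46], [326, 0], [303, 0], [301, 3]]
T 0.6 [[243, 201], [245, 204], [253, 202]]
W [[333.5, 124.5], [333.6, 52.6], [362.7, 125.0], [362.8, 51.4], [283.6, 124.9], [284.1, 13.7], [328.8, 124.7], [328.8, 8.2]]
T [[269.0, 194.3], [233.1, 183.6], [272.9, 180.0], [236.7, 169.3], [256.7, 207.0], [215.4, 194.8], [261.0, 190.7], [219.4, 178.4]]
```

```bash
cat > chk2.py <<'E'
from h import *
from scipy.optimize import minimize
a=.314
def fproj(p,X):
    E=np.array(p['extrinsics']);c=X@E[:3,:3].T+E[:3,3];r=np.hypot(c[:,0],c[:,1]);th=np.arctan2(r,c[:,2]);return c[:,:2]/r[:,None]*(th*p['fx'])[:,None]+[p['cx'],p['cy']]
def fit(p,q,pj,lipcut,r0=0):
    d=cams.silhouettes(p,'low_case')[0];m=d['mask'].astype(bool);cc,sn=np.cos(q[2]),np.sin(q[2])
    def wld(X): return np.c_[q[0]+cc*X[:,0]-sn*X[:,1],q[1]+sn*X[:,0]+cc*X[:,1],X[:,2]]
    lip=np.array([(n*np.cos(a)-t*np.sin(a),y,.022+t*np.cos(a)+n*np.sin(a)) for n,t in((.051,.0105),(.051,-.01)) for y in(-.045,.045)])
    hull=lambda X:cv2.convexHull((pj(p,wld(X))*16).astype(np.int32))
    lp=hull(lip)
    def cost(v):
        y0,le,yaw,roll=v;u=np.array([-np.sin(le),0,np.cos(le)]);b=np.array([np.cos(le),0,np.sin(le)]);s=np.array([0,1.,0])
        A=np.c_[b,s,u]@R.from_euler('zx',[yaw,roll]).as_matrix()
        C=np.array([np.array([0,y0,.022])+A@np.array([j,k,i]) for i in(0,.165) for j in(0,.04) for k in(-.05,.05)])
        im=np.zeros((400,640),np.uint8);cv2.fillConvexPoly(im,hull(C),1,cv2.LINE_AA,4)
        if lipcut: cv2.fillConvexPoly(im,lp,0,cv2.LINE_AA,4)
        im=im.astype(bool);return 1-(im&m)[r0:].sum()/(im|m)[r0:].sum()
    b=min(((cost((y,.314,w,r)),y,.314,w,r) for y in np.arange(-.012,.016,.002) for w in(-.06,-.03,0,.03,.06) for r in(-.06,-.03,0,.03,.06)))
    f=minimize(cost,b[1:],method='Nelder-Mead',options={'initial_simplex':np.array(b[1:])+np.vstack([np.zeros(4),np.diag([.003,.03,.03,.03])])})
    print('y0,lean,yaw,roll',f.x.round(4),'1-IoU',round(f.fun,3),'| at 0:',round(cost((0,.314,0,0)),3),round(cost((.004,.314,0,0)),3),round(cost((.008,.314,0,0)),3))
if __name__=='__main__':
    fit(snap('scene'),(.5811,.181,-.2729),proj,True)
    fit(snap('wrist'),(.5791,.1765,-.2681),fproj,False,12)
E
python3 chk2.py
```

```text
y0,lean,yaw,roll [0.0061 0.3005 0.0644 0.0057] 1-IoU 0.032 | at 0: 0.137 0.071 0.05
y0,lean,yaw,roll [ 8.100e-03  3.143e-01 -1.000e-04 -2.870e-02] 1-IoU 0.044 | at 0: 0.126 0.087 0.056
```

The networks put the case 6–8 mm off-centre toward +y, with lean and roll good. I retrace to regrip it, lift slightly and recentre.

Emit:
step_arm(
  deltas=[
    {"offset": [4, 0, 0], "roll": 0},
    {"offset": [4, 0, 0], "roll": 0},
    {"offset": [4, 0, 0], "roll": 0},
    {"offset": [0, 0, 0], "roll": 0},
    {"offset": [0, 0, 4], "roll": 0},
    {"offset": [0, 0, 4], "roll": 0},
    {"offset": [0, 0, 3], "roll": 0},
    {"offset": [0, 0, 1], "roll": 0},
    {"offset": [0, 0, 0], "roll": 0},
  ],
  fingers=7.8,
)

```text
t: 30.2
tool_pos: [0.5579, 0.1838, 0.1587]
orientation: [-2.501, -1.9, 0.001]
force: [0.5, -0.5, 0.2]
opening: 0.078
```

Emit:
step_arm(
  deltas=[
    {"offset": [0, 0.4, 0], "roll": 0},
    {"offset": [0, 0.4, 0], "roll": 0},
    {"offset": [0, 0.4, 0], "roll": 0},
    {"offset": [0, 0.4, 0], "roll": 0},
    {"offset": [0, 0, 0], "roll": 0},
  ],
  fingers=7,
)

```text
t: 30.82
tool_pos: [0.5737, 0.18, 0.1586]
orientation: [-2.501, -1.901, -0.0]
force: [-2.5, 1.1, 1.0]
opening: 0.0701
```

Emit:
step_arm(
  deltas=[
    {"offset": [0, 0.4, 0], "roll": 0},
    {"offset": [0, 0.4, 0], "roll": 0},
    {"offset": [0, 0.4, 0], "roll": 0},
    {"offset": [0, 0.4, 0], "roll": 0},
    {"offset": [0, 0, 0], "roll": 0},
  ],
  fingers=6,
)

```text
t: 31.45
tool_pos: [0.5892, 0.1756, 0.1585]
orientation: [2.501, 1.901, -0.0]
force: [-1.2, 0.6, -0.3]
opening: 0.0598
```

Emit:
step_arm(
  deltas=[
    {"offset": [0, 0.4, 0], "roll": 0},
    {"offset": [0, 0.2, 0], "roll": 0},
    {"offset": [0, 0, 0], "roll": 0},
    {"offset": [0, 0, 0], "roll": 0},
  ],
  fingers=5.2,
)

```text
t: 31.95
tool_pos: [0.5946, 0.1742, 0.1586]
orientation: [-2.501, -1.901, 0.0]
force: [-0.6, 1.0, 0.3]
opening: 0.0524
```

```bash
python3 hold.py
```

```text
[(0.69, array([385., 235.]), 1761)]
h,d,th [ 0.1382  0.0403 -0.0185] 1-IoU 0.247
t 32.05 tcp [0.5946 0.1742 0.1586] yaw_y -15.52 tilt [-0. -0. -1.] F [-1.1   0.03  0.74] open 0.0518 q [ 0.2   0.22  1.5  -0.    1.42  0.47]
offset cm [ -0.15  -1.58 -14.14] roll -0.0
```

Emit:
step_arm(
  deltas=[
    {"offset": [0, 0, 0], "roll": 0},
    {"offset": [0, 0, 0], "roll": 0},
    {"offset": [0, 0, 0], "roll": 0},
    {"offset": [0, 0, -0.5], "roll": 0},
    {"offset": [0, 0, -0.7], "roll": 0},
    {"offset": [0, 0, 0], "roll": 0},
    {"offset": [0, 0, 0], "roll": 0},
  ],
  fingers=3,
  grip_force=20,
)

```text
t: 32.92
tool_pos: [0.5946, 0.1742, 0.1705]
orientation: [-2.501, -1.901, 0.0]
force: [0.3, 0.4, -5.7]
opening: 0.0399
```

```bash
python3 hold.py
```

```text
[(0.71, array([383., 229.]), 1960)]
h,d,th [0.1406 0.0414 0.0107] 1-IoU 0.192
t 33.02 tcp [0.5944 0.1741 0.1703] yaw_y -15.53 tilt [-0.001 -0.    -1.   ] F [ 0.39  0.15 -5.59] open 0.0401 q [ 0.2   0.21  1.49 -0.    1.44  0.47]
offset cm [ -0.14  -1.57 -12.97] roll -0.0
```

Emit:
step_arm(
  deltas=[
    {"offset": [-0.35, 0, 0], "roll": 0},
    {"offset": [-0.35, 0, 0], "roll": 0},
    {"offset": [0, 0, 0.3], "roll": 0},
    {"offset": [0, 0, 0.3], "roll": 0},
    {"offset": [0, 0, 0.3], "roll": 0},
    {"offset": [0, 0, 0.2], "roll": 0},
    {"offset": [0, 0, 0], "roll": 0},
  ],
  grip_force=12,
)

```text
t: 33.9
tool_pos: [0.5926, 0.1675, 0.1593]
orientation: [-2.501, -1.901, 0.001]
force: [0.7, 0.9, -5.6]
opening: 0.0402
```

Emit:
step_arm(
  deltas=[
    {"offset": [0, 0, 0.15], "roll": 0},
    {"offset": [0, 0, 0.1], "roll": 0},
    {"offset": [0, 0, 0], "roll": 0},
  ],
)

```text
t: 34.28
tool_pos: [0.5932, 0.1677, 0.1587]
orientation: [2.501, 1.901, 0.002]
force: [-4.0, -0.6, 5.9]
opening: 0.0397
```

Emit:
step_arm(
  deltas=[
    {"offset": [0, 0, 0], "roll": 0},
    {"offset": [0, 0, 0], "roll": 0},
    {"offset": [0, 0, 0], "roll": 0},
  ],
  fingers=4.5,
)

```text
t: 34.65
tool_pos: [0.5929, 0.1675, 0.1572]
orientation: [2.501, 1.901, 0.0]
force: [-0.3, -0.4, -0.0]
opening: 0.0448
```

Emit:
step_arm(
  deltas=[
    {"offset": [0, 0, 0], "roll": 0},
    {"offset": [0, 0, 0], "roll": 0},
  ],
  fingers=5.2,
)

```text
t: 34.9
tool_pos: [0.5927, 0.1674, 0.1569]
orientation: [-2.501, -1.901, 0.001]
force: [-0.8, 0.9, -0.8]
opening: 0.0516
```

Emit:
step_arm(
  deltas=[
    {"offset": [0, -0.3, 0], "roll": 0},
    {"offset": [0, -0.4, 0], "roll": 0},
    {"offset": [0, -0.4, 0], "roll": 0},
  ],
  fingers=6,
)

```text
t: 35.28
tool_pos: [0.5819, 0.1705, 0.1571]
orientation: [2.501, 1.901, -0.0]
force: [-0.3, 0.4, -0.6]
opening: 0.0599
```

Emit:
step_arm(
  deltas=[
    {"offset": [0, -0.4, 0], "roll": 0},
    {"offset": [0, -0.4, 0], "roll": 0},
    {"offset": [0, -0.4, 0], "roll": 0},
    {"offset": [0, 0, 0], "roll": 0},
  ],
  fingers=7,
)

```text
t: 35.78
tool_pos: [0.5702, 0.1738, 0.1571]
orientation: [-2.501, -1.901, 0.0]
force: [-2.5, -0.4, 0.6]
opening: 0.07
```

Emit:
step_arm(
  deltas=[
    {"offset": [0, -0.3, 0], "roll": 0},
    {"offset": [0, -0.3, 0], "roll": 0},
    {"offset": [0, -0.3, 0], "roll": 0},
    {"offset": [0, -0.2, 0], "roll": 0},
    {"offset": [0, -0.3, 0], "roll": 0},
    {"offset": [0, 0, 0], "roll": 0},
  ],
  fingers=7.7,
)

```text
t: 36.52
tool_pos: [0.557, 0.1774, 0.1572]
orientation: [2.501, 1.901, 0.0]
force: [-1.1, 0.1, -0.3]
opening: 0.0771
```

Emit:
step_arm(
  deltas=[
    {"offset": [0, 0, -1], "roll": 0},
    {"offset": [0, 0, -3], "roll": 0},
    {"offset": [0, 0, -4], "roll": 0},
    {"offset": [0, 0, -4], "roll": 0},
    {"offset": [-4, 0, 0], "roll": 0},
    {"offset": [-4, 0, 0], "roll": 0},
    {"offset": [-4, 0, 0], "roll": 0},
    {"offset": [0, 0, 0], "roll": 0},
    {"offset": [0, 0, 0], "roll": 0},
  ],
)

```text
t: 37.65
tool_pos: [0.5254, 0.062, 0.2778]
orientation: [2.502, 1.9, 0.002]
force: [0.3, 0.3, 0.9]
opening: 0.0773
```

```bash
python3 chk2.py; python3 - <<'E'
from h import *
go(.595,.1746,.165,-15.5)
S=snap('scene')
for th in 'spray_can tape_measure screw_carton screwdriver'.split():
    print(th,[(round(d['score'],2),np.round(d['xy'],1).tolist()) for d in cams.pinpoint(S,th)][:1])
for d in cams.silhouettes(S,'case_a_mid')[:6]: print(round(d['score'],2),np.round(d['xy']))
E
```

```text
y0,lean,yaw,roll [-0.0015  0.2884  0.0677 -0.0069] 1-IoU 0.032 | at 0: 0.046 0.1 0.165
y0,lean,yaw,roll [ 0.0039  0.3119  0.0151 -0.001 ] 1-IoU 0.046 | at 0: 0.066 0.049 0.082
t 37.85 tcp [0.5252 0.0627 0.2771] yaw_y -15.45 tilt [-0.  0. -1.] F [-0.11  0.24 -0.57] open 0.077 q [ 0.02 -0.08  1.6   0.    1.63  0.29]
offset cm [12.65  3.75 11.21] roll 0.001
spray_can [(0.89, [411.2, 264.7])]
tape_measure []
screw_carton [(0.84, [256.3, 168.5])]
screwdriver [(0.9, [324.4, 246.9])]
0.83 [174. 186.]
0.51 [232. 192.]
0.46 [197. 185.]
```

Emit:
step_arm(
  deltas=[
    {"offset": [-3, -2, 0], "roll": 0},
    {"offset": [-3, -3, 0], "roll": 0},
    {"offset": [-3, -3, 0], "roll": 0},
    {"offset": [-3, -2, 0], "roll": 0},
    {"offset": [0, 0, 0], "roll": 0},
    {"offset": [0, 0, 0], "roll": 0},
  ],
)

```text
t: 38.9
tool_pos: [0.397, -0.027, 0.2774]
orientation: [2.501, 1.9, 0.001]
force: [-0.1, -0.1, 0.1]
opening: 0.0773
```

```bash
python3 - <<'E'
from chk2 import *
fit(snap('scene','sF.png'),(.5811,.181,-.2729),proj,True)
fit(snap('top','tF.png'),(.576,.1735,-.2713),proj,False)
W=snap('wrist','wF.png')
fit(W,(.5791,.1765,-.2681),fproj,False)
T=snap('top')
for d in cams.silhouettes(T,'low_case')[:2]:
    c,_=cv2.findContours(d['mask'].astype(np.uint8),0,1);c=max(c,key=cv2.contourArea);print(round(d['score'],2),cv2.approxPolyDP(c,2,True)[:,0].tolist())
print([(n,[(round(d['score'],2),np.round(d['xy'],1).tolist()) for d in cams.pinpoint(T,n)][:1]) for n in 'spray_can tape_measure screw_carton screwdriver'.split()])
E
```

```text
y0,lean,yaw,roll [-0.0004  0.3108  0.0422  0.0042] 1-IoU 0.019 | at 0: 0.028 0.087 0.152
y0,lean,yaw,roll [0.0079 0.2982 0.0386 0.0389] 1-IoU 0.059 | at 0: 0.133 0.106 0.11
y0,lean,yaw,roll [ 0.0064  0.3156 -0.0445  0.0233] 1-IoU 0.018 | at 0: 0.166 0.106 0.132
0.75 [[218, 179], [216, 194], [250, 205], [258, 202], [270, 184], [269, 179], [237, 170]]
[('spray_can', [(0.68, [210.8, 174.3])]), ('tape_measure', []), ('screw_carton', []), ('screwdriver', [(0.88, [284.6, 180.5])])]
```

```bash
python3 - <<'E'
from h import *
a=cv2.imread('pics/t1.png').astype(int);b=cv2.imread('pics/tF.png').astype(int)
sa=cv2.imread('pics/s1.png').astype(int);sb=cv2.imread('pics/sF.png').astype(int)
for n,x,y,i,j in(('tape',(230,260),(218,248),a,b),('can',(183,222),(145,185),a,b),('screwdriver',(268,304),(148,217),a,b),('carton',(344,388),(244,276),a,b),('casesL',(343,381),(155,212),a,b),('casesR',(403,440),(155,212),a,b),('S casesL',(160,196),(142,235),sa,sb),('S casesR',(225,270),(145,238),sa,sb),('S tape',(370,392),(184,200),sa,sb)):
    print(n,np.abs(i-j)[y[0]:y[1],x[0]:x[1]].mean().round(1),(np.abs(i-j)[y[0]:y[1],x[0]:x[1]].max(2)>40).mean().round(3))
s=robot.read_state();print(s['t'],s['force'])
E
```

```text
tape 2.0 0.0
can 2.6 0.015
screwdriver 2.0 0.0
carton 31.0 0.498
casesL 3.5 0.016
casesR 1.8 0.0
S casesL 2.0 0.0
S casesR 2.6 0.006
S tape 22.2 0.301
39.5 [-0.17179942  0.13898734  0.00977685]
```

```bash
python3 -c "
from h import *
print(robot.close_job())"
```

```text
the job is handed in; nothing more can be done
None
```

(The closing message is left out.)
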